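Sort the loose groceries to where each kind belongs

ROBOT

A 6-joint arm with a two-finger parallel gripper is mounted at the origin on a cart in front of the work surface, level with it; the furniture and walls round the work are solid. World frame = base frame: x ahead of the robot, y to its left, z up, the work surface at z = 0. Lengths are in m, angles in degrees, forces in N, time in s.
With the tool pointing down it reaches from about 0.35 to 0.875 m from the base axis. Payload 4.2 kg.
Tool frame: the origin (TCP) lies on the centre line of the jaws, within the pads' length; the fingertips stand 11 mm ahead of it and the grasp point (between the pads) lies 8 mm behind it; y points along the fingers, z is the direction in which the jaws open and shut, and the axes are right-handed (so a half turn about y gives the same grasp; the last joint's range is limited). The gripper opens to 87 mm and grips with 3 to 60 N. Pads are 19 mm wide; open, the fingers measure 117 mm over their backs; the gripper's body (75 mm by 190 mm) begins 51 mm behind the grasp point.
Start: joints at [85.348, 22.042, 0.453, 0, -68.411, -14.817], TCP at [0.208, 0.589, 0.234] pointing down, gripper open.
Joint ranges: [-179.83, 179.83], [-69.29, 118.12], [-61.27, 80.66], [-181.25, 117.63], [-171.15, -9.14], [-177.46, 177.46]. Speed limits (degrees/s): [159.86, 159.86, 180, 180, 180, 180].

INTERFACE

Orientations are given as a 3x3 rotation matrix whose columns are the frame's x, y, z axes.
In Python, from station import r, optics gives the robot as it stands. The module is installed in compiled form; this text tells all that it offers.
- The arm moves only by the tool step_arm, never from a script. Its argument "moves" is a list that holds one entry, the list of rows, each a list of 7 numbers: the turn, a rotation vector about the tool's x, y, z in rad, then the shift along the tool's x, y, z in cm, then the opening in per cent of the stroke, from 0 (shut) to 100 (fully open). A call has exactly 5 rows; each row is the pose to reach, as a shift and turn from the pose commanded when the call began, along the tool's axes at that moment; what a row does not reach only later rows make up. A row lasts 1/12 s, in which the tool goes at most 41.7 mm and 7.16 degrees, less where a joint would pass 70% of its speed; a pose out of reach is approached as far as the arm can. A call with a gripper value outside its range is refused whole. The fingers move at their own pace and stop on an object; the grip force is fixed at half the most. Time passes only in rows, so rows that repeat a pose let the fingers close, or fill a call up. It gives the time, the measured TCP pose, the force and the opening at its end, in the units of the state.
- r.sense(): the state, without advancing time (a new reading comes with each control period).
- optics.capture(name): name is "scene" or "top" or "wrist"; returns a dict with "image" (480x640x3 uint8, red, green, blue), "fov_y" (degrees; the focal length in pixels is half the picture's height over the tangent of half this angle, whatever the lens; pixels are square), "cx", "cy" (the principal point, pixels), "cam_to_world" (4x4, takes a point from camera to world coordinates). Camera axes: x right, y down, z forward; pixel columns grow to the right and rows downward; lengths in m; the calibration is good to about 2 mm. The wrist camera is an equidistant fisheye: a pixel r from the principal point sees the ray r / f radians off the axis. A picture is of the moment at which its call begins. There is no depth.
- r.finish_job(): hands the job in, once; it reports no verdict.
The state is a dict: "time_s": time; "joints": joint angles; "joint_velocities": joint speeds; "effort": joint torques, N m; "tcp_pos": TCP position; "ee_rot": TCP orientation; "wrist_force": force on the tool from outside, world axes, zero at the start; "moment": the same for the moment, N m; "gripper_width": opening from 0.0 (shut) to 1.0 (fully open).
Only numpy, scipy, OpenCV 4.12 (cv2) and the standard library are available. Lean on these libraries where they do the work, as an engineer would, in place of code of your own. Each camera call takes 0.05 s, during which the arm holds its last target.

TASK

Put the loose things away by kind: stand both black-lidded spice jars upright in the wooden caddy, one to each bay, lay the lemon in the shallow green tray and the egg in the blue dish. Set the egg down gently, do not drop it, and leave the red kitchen timer where it stands.

Things in the scene. Friction and masses are not known exactly. Their poses are not given: they have to be found in the camera images.
- green_spice_jar: loose spice jar with green label and black lid with green markings on top: upright cylinder 45 mm across, 105 mm tall, 0.11 kg; origin at the centre of its underside, z up along the jar; can be gripped in any direction
- white_spice_jar: loose spice jar with white, red and yellow label and black-sided lid with a pale brown top: upright cylinder 41 mm across, 105 mm tall, 0.11 kg; origin at the centre of its underside, z up along the jar; can be gripped in any direction
- lemon_center (a point): centre of the loose yellow lemon, lying on its side with the centre 29 mm above what it lies on: 83 mm long along its x axis, 58 mm thick along y and z (grip it along y), 0.13 kg; it can roll
- egg_center (a point): centre of the loose brown egg, lying on its side with the centre 21 mm above what it lies on: 54 mm long along its x axis, 42 mm thick along y and z (grip it along y), 0.06 kg; it can roll
- spice_caddy: pale wooden open caddy for the spice jars, fixed to the worktop: 146 mm along its x, 76 mm along its y, 45 mm high; origin at the centre of its underside. Walls and floor 6 mm thick; a divider across the middle makes two square bays, each 64 x 64 mm, with centres at x = -35 mm and x = +35 mm, y = 0, floor 6 mm above the worktop. Either jar may go in either bay
- fruit_tray: shallow green plastic tray for fruit, fixed to the worktop: 120 mm along its x, 100 mm along its y, walls 20 mm high (the rounded rim tops out at 22 mm) and 5 mm thick, floor 5 mm above the worktop; origin at the centre of its underside
- egg_dish: round blue ceramic dish for the egg, fixed to the worktop: 114 mm across the rim, 22 mm high, walls and floor 5 mm thick, flat inner floor about 76 mm across, 5 mm above the worktop; origin at the centre of its underside
- timer: white kitchen timer with a red dial on top, 67 mm across, 47 mm tall, standing loose among the things, to be left alone; origin at the centre of its underside

How it is judged (in metres and radians):
At the end, for the whole second after the job is handed in: Each spice jar upright (7 degrees) on the floor of its own caddy bay; lemon on the green tray's floor, centre inside its walls; egg in the blue dish, centre within 40 mm of the dish's; all released and at rest (30 mm/s); timer within 30 mm of its start (x of green_spice_jar in the frame of spice_caddy between -0.06 and 0.06 m and y of green_spice_jar in the frame of spice_caddy between -0.025 and 0.025 m and z of green_spice_jar in the frame of spice_caddy between -0.005 and 0.012 m and angle between each of green_spice_jar, white_spice_jar's own z axis and vertical below 0.12 rad and linear speed of each of green_spice_jar, white_spice_jar, lemon, egg below 0.03 m/s and x of white_spice_jar in the frame of spice_caddy between -0.06 and 0.06 m and y of white_spice_jar in the frame of spice_caddy between -0.025 and 0.025 m and z of white_spice_jar in the frame of spice_caddy between -0.005 and 0.012 m and x of lemon_center in the frame of fruit_tray between -0.053 and 0.053 m and y of lemon_center in the frame of fruit_tray between -0.043 and 0.043 m and z of lemon_center in the frame of fruit_tray between 0.02 and 0.044 m and horizontal distance between egg_center and egg_dish below 0.04 m and z of egg_center in the frame of egg_dish between 0.012 and 0.042 m and distance of timer from where it was at the start of the episode below 0.03 m); the robot touches nothing.
It fails at once if the timer is pushed more than 30 mm from where it stood (distance of timer from where it was at the start of the episode above 0.03 m).
It fails at once if the egg is dropped: it moves faster than 0.8 m/s out of the fingers (a fall of more than about 30 mm) (linear speed of egg above 0.8 m/s and contact force between the fingers and egg below 0.05 N).
It also fails if it takes over 104 s, if anything falls off the work surface, if the arm or the gripper's body presses on something with over 40 N, if the wrist force passes 120 N, or if a joint passes its speed limit or range.

## Working session

There is one attempt and no reset: what is moved stays moved. The work goes in short steps, Python scripts to look and compute and a tool call to move; the robot and the scene stay as the last step left them, time stands still between calls to the robot, and variables do not carry over. Pictures are saved under pics/ and viewed, and the job is handed in when it is done.

Besides the shell and the picture viewer there is one more tool, called after "Call:" as a command line: name --argument value ..., lists and objects as JSON in quotes. step_arm: Moves the arm, as the interface text tells. Its arguments: {"type":"object","properties":{"moves":{"type":"array"}},"required":["moves"]}

```bash
mkdir -p pics; ls; python3 - <<'E'
from station import r, optics
import cv2, numpy as np
s=r.sense(); print({k:np.round(v,4).tolist() for k,v in s.items()})
for n in ["scene","top","wrist"]:
    c=optics.capture(n); cv2.imwrite(f"pics/{n}0.png",c["image"][:,:,::-1]); print(n,c["fov_y"],c["cx"],c["cy"],np.round(c["cam_to_world"],3).tolist())
print(r.sense()["time_s"])
E
```

```text
pics
{'time_s': 0.0, 'joints': [85.3486, 22.0928, 0.3783, -0.0274, -68.4106, -14.8172], 'joint_velocities': [-0.0318, 0.0671, 0.0672, 0.0255, 0.0395, 0.0412], 'effort': [-0.0004, -39.0665, 18.7404, 4.2201, 0.011, -0.0002], 'tcp_pos': [0.2081, 0.5887, 0.2324], 'ee_rot': [[-0.9428, -0.0006, -0.3335], [0.3335, -0.0021, -0.9428], [-0.0001, -1.0, 0.0022]], 'wrist_force': [1.2686, 0.5469, 0.4309], 'moment': [-0.018, 0.0458, -0.0191], 'gripper_width': 1.0016}
scene 51.80464499591249 317.723570038261 237.6964362723259 [[0.855, -0.314, 0.414, 0.115], [-0.519, -0.481, 0.707, -0.429], [-0.023, -0.818, -0.574, 0.567], [0.0, 0.0, 0.0, 1.0]]
top 55.09404269022259 319.64436708425245 238.0133826304775 [[-0.006, -0.98, 0.197, 0.317], [-1.0, 0.006, -0.004, 0.2], [0.002, -0.197, -0.98, 0.876], [0.0, 0.0, 0.0, 1.0]]
wrist 65.70646984690485 322.73771005103885 232.8980697821063 [[-0.334, -0.914, -0.23, 0.271], [-0.942, 0.325, 0.079, 0.566], [0.003, 0.243, -0.97, 0.384], [0.0, 0.0, 0.0, 1.0]]
0.15
```

View pics/scene0.png

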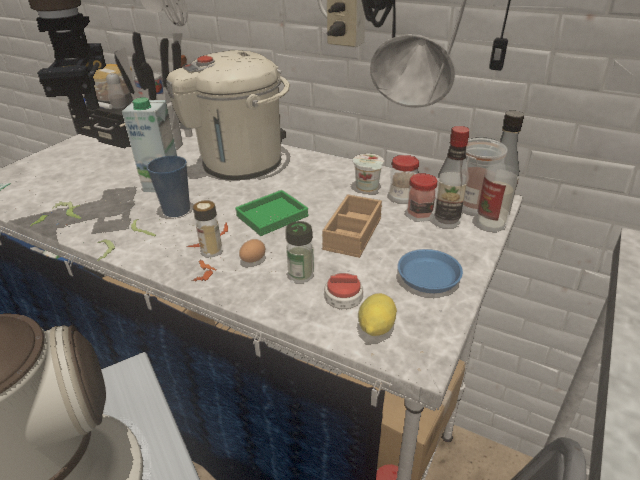

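View pics/top0.png

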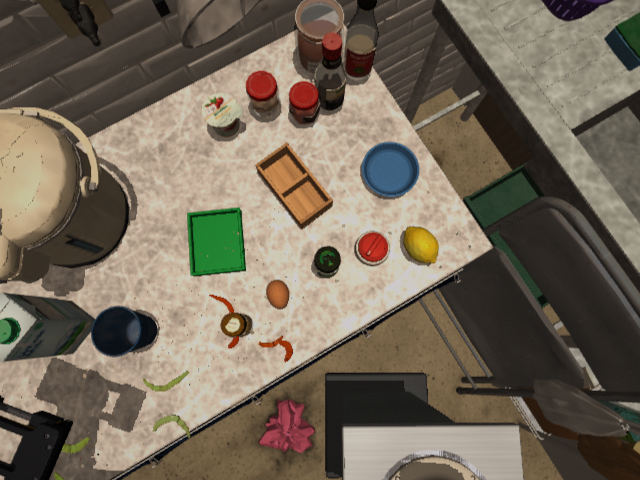

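View pics/wrist0.png

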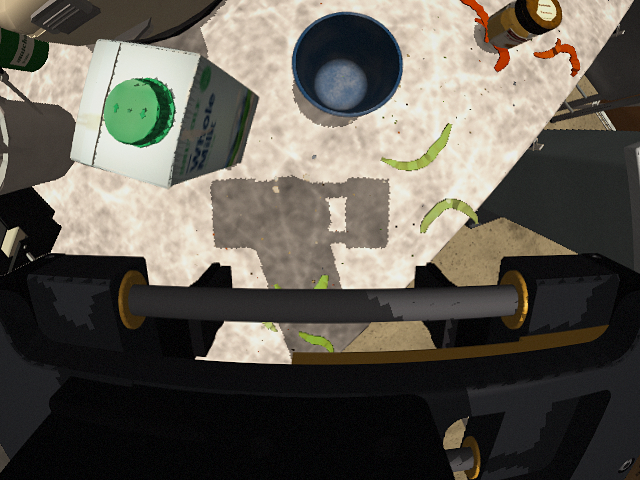

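The top view shows everything: lemon (421,245), timer (373,248), green jar (327,261), white jar (233,324), egg (278,294), tray (216,242), caddy (295,186) and dish (390,169). I'll measure by colour mask and ray casting.

```bash
cat > h.py <<'E'
from station import r, optics
import cv2, numpy as np
def ray(c,u,v):
    f=240/np.tan(np.radians(c["fov_y"])/2); M=np.array(c["cam_to_world"])
    d=M[:3,:3]@np.array([(u-c["cx"])/f,(v-c["cy"])/f,1.]); return M[:3,3],d
def onz(c,u,v,z):
    o,d=ray(c,u,v); return (o+d*(z-o[2])/d[2])
def proj(c,p):
    f=240/np.tan(np.radians(c["fov_y"])/2); M=np.array(c["cam_to_world"])
    q=M[:3,:3].T@(np.array(p)-M[:3,3]); return q[0]/q[2]*f+c["cx"],q[1]/q[2]*f+c["cy"]
def tri(a,pa,b,pb):
    o1,d1=ray(a,*pa);o2,d2=ray(b,*pb)
    t=np.linalg.lstsq(np.c_[d1,-d2],o2-o1,rcond=None)[0]
    p,q=o1+d1*t[0],o2+d2*t[1]; return (p+q)/2,np.linalg.norm(p-q)
def big(m,box):
    x0,y0,x1,y1=box; k=np.zeros_like(m); k[y0:y1,x0:x1]=m[y0:y1,x0:x1]
    k=cv2.morphologyEx(k,cv2.MORPH_CLOSE,np.ones((5,5),np.uint8))
    cs,_=cv2.findContours(k,cv2.RETR_EXTERNAL,cv2.CHAIN_APPROX_NONE)
    return max(cs,key=cv2.contourArea)
R=lambda H,lo,hi:cv2.inRange(H,np.array(lo),np.array(hi))
E
python3 - <<'E'
from h import *
T=optics.capture("top");S=optics.capture("scene")
H={n:cv2.cvtColor(c["image"],cv2.COLOR_RGB2HSV) for n,c in (("T",T),("S",S))}
specs={"lemon":([20,130,80],[35,255,255],(395,215,450,275),(350,285,405,345)),
"egg":([3,70,60],[20,255,255],(260,275,295,312),(235,235,270,268)),
"timer":([0,150,80],[8,255,255],(350,225,395,270),(320,265,370,310)),
"tray":([45,120,40],[80,255,255],(180,200,250,280),(230,190,312,235)),
"dish":([98,90,50],[118,255,255],(355,135,425,200),(390,245,470,300)),
"caddy":([5,60,60],[22,255,255],(250,140,337,232),(315,190,390,258))}
outT=T["image"].copy()
for n,(lo,hi,bt,bs) in specs.items():
    ct=big(R(H["T"],lo,hi),bt);cs=big(R(H["S"],lo,hi),bs)
    cv2.drawContours(outT,[ct],-1,(255,0,255),1)
    rt=cv2.minAreaRect(ct);rs=cv2.minAreaRect(cs)
    print(n,"top",np.round(rt[0],1),np.round(rt[1],1),round(rt[2]),cv2.boundingRect(ct),cv2.contourArea(ct))
    if n in("lemon","egg"):
        z={"lemon":.029,"egg":.021}[n]
        e=cv2.fitEllipse(ct); a=np.radians(e[2]+90 if e[1][1]>=e[1][0] else e[2])
        p=onz(T,*e[0],z); q=onz(T,e[0][0]+10*np.cos(a),e[0][1]+10*np.sin(a),z)
        es=cv2.fitEllipse(cs); print("  c",p.round(4),"axis",np.degrees(np.arctan2(*(q-p)[[1,0]])).round(1),np.round(e[1],1),"scene",onz(S,*es[0],z).round(4),"tri",tri(T,e[0],S,es[0]))
    if n in("dish","timer"):
        z={"dish":.022,"timer":.047}[n]
        for c,k in((T,ct),(S,cs)):
            P=np.array([onz(c,*x[0],z)[:2] for x in k]);(cc,rr)=cv2.minEnclosingCircle((P*1000).astype(np.float32)); print("  ",np.round(cc,1),rr)
    if n in("tray","caddy"):
        z={"tray":.022,"caddy":.045}[n]
        P=np.array([onz(T,*x[0],z)[:2]*1000 for x in ct],np.float32)
        rr=cv2.minAreaRect(P); print("  rim",rr, cv2.boxPoints(rr).round(0).tolist())
o=outT[130:360,170:470]; cv2.imwrite("pics/t1.png",cv2.resize(o,None,fx=2.6,fy=2.6)[:,:,::-1])
for nm,(a,b) in {"j":((205,225),(360,270))}.items(): pass
A=cv2.resize(T["image"][240:345,210:350],None,fx=5.5,fy=5.5); cv2.imwrite("pics/t2.png",A[:,:,::-1])
A=cv2.resize(S["image"][190:350,180:410],None,fx=3.4,fy=3.4); cv2.imwrite("pics/s2.png",A[:,:,::-1])
E
```

```text
lemon top [421.  244.5] [35. 34.] 90 (404, 227, 35, 36) 904.5
  c [0.4741 0.0071 0.029 ] axis 37.8 [28.5 40.7] scene [0.475  0.0074 0.029 ] tri (array([0.47431751, 0.00705957, 0.02954413]), np.float64(0.0006312550863829939))
egg top [277.5 294. ] [28. 23.] 90 (266, 280, 24, 29) 497.5
  c [0.3842 0.2759 0.021 ] axis 15.3 [22.  28.9] scene [0.384  0.2748 0.021 ] tri (array([0.384368  , 0.27596669, 0.02010146]), np.float64(0.0002084851816277693))Traceback (most recent call last):
  File "<stdin>", line 12, in <module>
  File "h.py", line 19, in big
    return max(cs,key=cv2.contourArea)
ValueError: max() iterable argument is empty
```

```bash
cat > m.py <<'E'
from h import *
T=optics.capture("top");S=optics.capture("scene")
H={n:cv2.cvtColor(c["image"],cv2.COLOR_RGB2HSV) for n,c in (("T",T),("S",S))}
for h in H.values(): h[:,:,0]=(h[:,:,0].astype(int)+10)%180
specs={
"timer":([0,120,60],[18,255,255],(350,225,395,270),(320,265,370,310)),
"tray":([55,120,40],[90,255,255],(180,200,250,280),(230,190,312,235)),
"dish":([105,70,40],[130,255,255],(355,135,425,200),(390,245,470,300)),
"caddy":([15,60,60],[32,255,255],(250,140,337,232),(315,190,390,258))}
outT=T["image"].copy()
for n,(lo,hi,bt,bs) in specs.items():
    ct=big(R(H["T"],lo,hi),bt);cs=big(R(H["S"],lo,hi),bs)
    cv2.drawContours(outT,[ct],-1,(255,0,255),1)
    print(n,cv2.boundingRect(ct),cv2.contourArea(ct))
    if n in("dish","timer"):
        z={"dish":.022,"timer":.047}[n]
        for c,k in((T,ct),(S,cs)):
            P=np.array([onz(c,*x[0],z)[:2] for x in k]);(cc,rr)=cv2.minEnclosingCircle((P*1000).astype(np.float32)); print("  ",np.round(cc,1),rr)
    if n in("tray","caddy"):
        z={"tray":.022,"caddy":.045}[n]
        P=np.array([onz(T,*x[0],z)[:2]*1000 for x in ct],np.float32)
        rr=cv2.minAreaRect(P); print("  rim",rr, cv2.boxPoints(rr).round(0).tolist())
o=outT[130:360,170:470]; cv2.imwrite("pics/t1.png",cv2.resize(o,None,fx=2.6,fy=2.6)[:,:,::-1])
A=cv2.resize(T["image"][240:345,210:350],None,fx=5.5,fy=5.5); cv2.imwrite("pics/t2.png",A[:,:,::-1])
A=cv2.resize(S["image"][190:350,180:410],None,fx=3.4,fy=3.4); cv2.imwrite("pics/s2.png",A[:,:,::-1])
E
python3 m.py
```

```text
timer (359, 232, 29, 30) 640.5
   [467.1  99.9] 27.338577270507812
   [456.4  75.8] 29.82277488708496
tray (187, 208, 59, 68) 3284.0
  rim ((484.0093994140625, 393.60333251953125), (121.15742492675781, 102.33865356445312), 6.035359859466553) [[418.0, 438.0], [429.0, 336.0], [550.0, 349.0], [539.0, 451.0]]
dish (362, 142, 57, 55) 2349.5
   [626.1  58.6] 55.959228515625
   [623.5  55.7] 54.76951217651367
caddy (255, 142, 78, 88) 3352.0
  rim ((586.8683471679688, 245.83700561523438), (157.43914794921875, 84.14122009277344), 37.29368209838867) [[499.0, 232.0], [550.0, 165.0], [675.0, 260.0], [624.0, 327.0]]
```

View pics/t1.png

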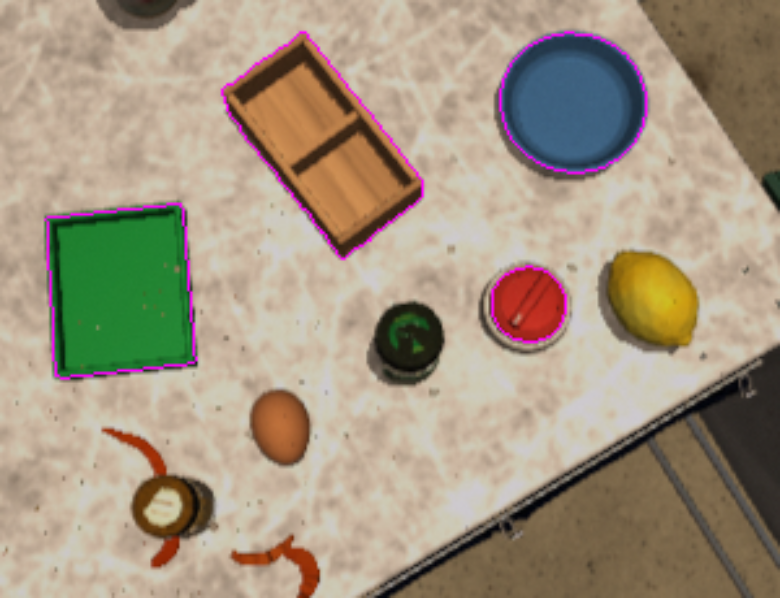

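View pics/t2.png

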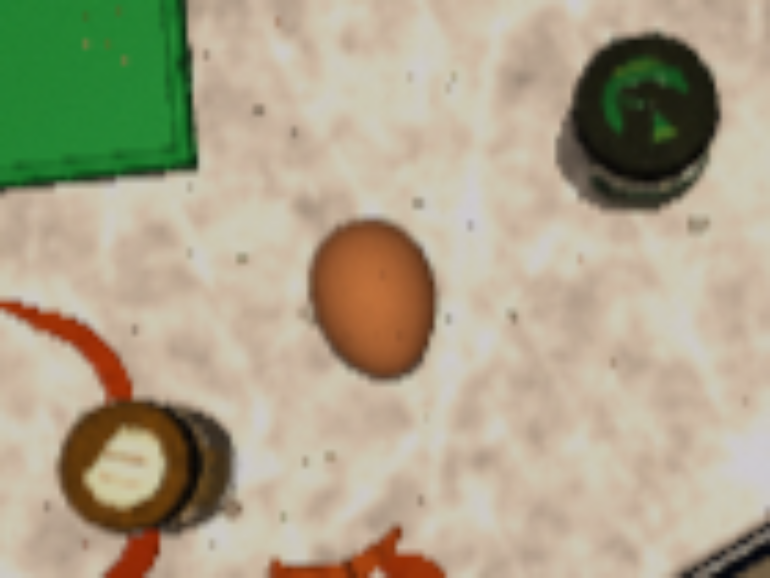

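View pics/s2.png

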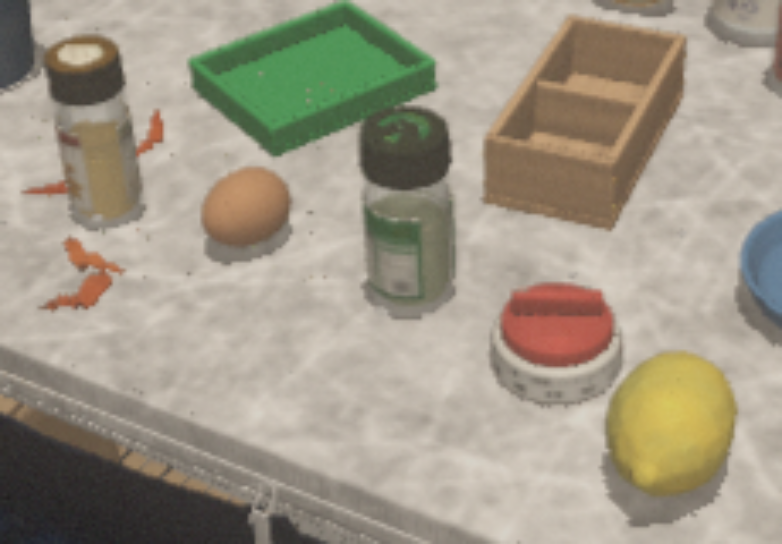

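The contours fit well, except that the caddy's includes its outer wall. I'll enlarge it to read the rim corners and cast the jar lid centres onto z = 0.105.

```bash
python3 - <<'E'
from h import *
T=optics.capture("top");S=optics.capture("scene")
for n,u,v in(("green",327.45,259.5),("white",233.6,324.7)): print(n,onz(T,u,v,.105).round(4))
# scene lid tops from s2: green (405,128), white (82,53)
for n,a,b,w in(("green",(327.45,259.5),405,127),("white",(233.6,324.7),83,55)):
    print(n,tri(T,a,S,(b/3.4+180,w/3.4+190)))
A=cv2.resize(T["image"][135:237,245:345],None,fx=5.8,fy=5.8,interpolation=cv2.INTER_CUBIC); cv2.imwrite("pics/t3.png",A[:,:,::-1])
print(r.sense()["time_s"])
E
```

```text
green [0.4347 0.1844 0.105 ]
white [0.3271 0.34   0.105 ]
green (array([0.4362076 , 0.1837759 , 0.10431517]), np.float64(0.003038667973759846))
white (array([0.32781222, 0.34016935, 0.10292698]), np.float64(0.0014470838917294184))
0.45
```

View pics/t3.png

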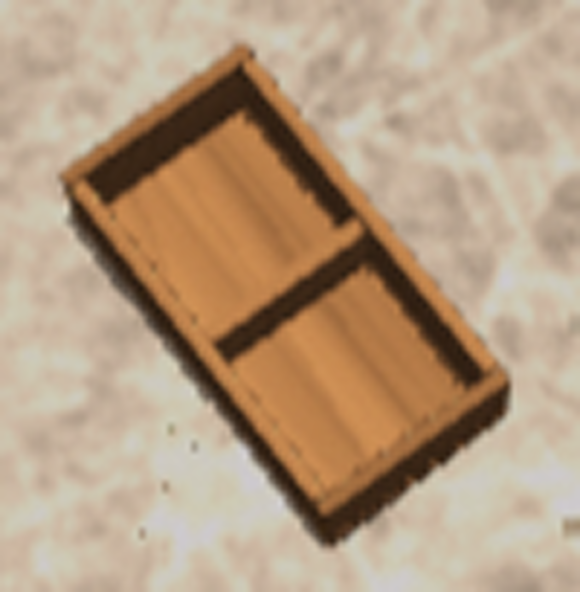

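```bash
cat > go.py <<'E'
import sys
from h import *
# usage: go.py x y z jawyaw [tilt-corrected]; prints turn vec (rad, tool), shift (cm, tool)
from scipy.spatial.transform import Rotation as Ro
def go(x,y,z,yaw):
    s=r.sense(); R0=np.array(s["ee_rot"]); p=np.array(s["tcp_pos"]); a=np.radians(yaw)
    zz=np.array([np.cos(a),np.sin(a),0]); yy=np.array([0,0,-1.]); R1=np.c_[np.cross(yy,zz),yy,zz]
    rv=Ro.from_matrix(R0.T@R1).as_rotvec(); d=R0.T@(np.array([x,y,z])-p)*100
    n=max(np.linalg.norm(d)/4.0,np.degrees(np.linalg.norm(rv))/7.1)
    print("t",round(s["time_s"],2),"turn",rv.round(3),"shift",d.round(2),"rows>=",round(n,1),"j",np.round(s["joints"],0),"g",np.round(s["gripper_width"],3),"F",np.round(s["wrist_force"],1))
if __name__=="__main__": go(*map(float,sys.argv[1:5]))
E
python3 - <<'E'
from h import *
T=optics.capture("top")
px=np.array([(245,45),(65,178),(324,515),(508,380)])/5.8+[245,135]
P=np.array([onz(T,u,v,.045)[:2] for u,v in px]); print(P.round(4).tolist())
print([np.linalg.norm(P[i]-P[(i+1)%4]).round(4) for i in range(4)])
c=P.mean(0); L=(P[0]-P[3])+(P[1]-P[2]); a=np.arctan2(L[1],L[0]); u=np.array([np.cos(a),np.sin(a)])
print(c,np.degrees(a),"far",c+.035*u,"near",c-.035*u)
q=onz(T,*(np.array([290,290])/5.8+[245,135]),.045);print("divider top mid",q)
print("cup",onz(T,118,330,.12))
E
python3 go.py 0.327 0.340 0.20 127.5
```

```text
[[0.6712, 0.2582], [0.625, 0.3169], [0.5111, 0.2318], [0.5555, 0.1724]]
[np.float64(0.0746), np.float64(0.1423), np.float64(0.0742), np.float64(0.144)]
[0.59069024 0.24484199] 36.66613411869706 far [0.61876475 0.26574228] near [0.56261573 0.2239417 ]
divider top mid [0.58625568 0.24296848 0.045     ]
cup [0.31969179 0.52313354 0.12      ]
t 0.5 turn [-0.     2.147 -0.   ] shift [-19.5    3.35  19.54] rows>= 17.3 j [ 85.  22.   0.  -0. -68. -15.] g 1.001 F [ 0.2 -0.3 -0.3]
```

Call:
step_arm --moves '[[[0,0.12,0,-2.2,0,2.2,100],[0,0.24,0,-4.4,0,4.4,100],[0,0.36,0,-6.6,0,6.6,100],[0,0.48,0,-8.8,0,8.8,100],[0,0.6,0,-11,0,11,100]]]'

```text
time_s: 0.92
tcp_pos: [0.2757, 0.4475, 0.2336]
ee_rot: [[-0.586, 0.0, -0.811], [0.811, 0.0, -0.586], [0.0, -1.0, -0.0]]
wrist_force: [0.2, -0.2, 0.3]
gripper_width: 1.001
```

```bash
python3 go.py 0.3275 0.340 0.20 126.7
```

```text
t 0.92 turn [0.    1.556 0.   ] shift [-11.75   3.36   2.1 ] rows>= 12.6 j [ 76.  12. -13.   0. -64. -40.] g 1.001 F [ 0.2 -0.2  0.3]
```

Call:
step_arm --moves '[[[0,0.12,0,-2,0,0.4,100],[0,0.24,0,-4,0,0.8,100],[0,0.36,0,-6,0,1.2,100],[0,0.48,0,-8,0,1.6,100],[0,0.6,0,-10,0,2,100]]]'

```text
time_s: 1.33
tcp_pos: [0.3185, 0.3553, 0.2338]
ee_rot: [[-0.025, 0.0, -1.0], [1.0, 0.001, -0.025], [0.001, -1.0, -0.0]]
wrist_force: [1.0, 0.7, -0.3]
gripper_width: 1.005
```

Call:
step_arm --moves '[[[0,0.12,0,0,0,0,100],[0,0.24,0,0,0,0,100],[0,0.36,0,0,0,0,100],[0,0.48,0,0,0,0,100],[0,0.6,0,0,0,0,100]]]'

```text
time_s: 1.75
tcp_pos: [0.3182, 0.3562, 0.2338]
ee_rot: [[0.544, 0.0, -0.839], [0.839, 0.001, 0.544], [0.001, -1.0, 0.0]]
wrist_force: [0.4, 0.8, 0.2]
gripper_width: 0.999
```

```bash
python3 go.py 0.3275 0.340 0.15 126.7
```

```text
t 1.75 turn [-0.     0.355  0.001] shift [-0.86  8.38 -1.66] rows>= 2.9 j [  68.    8.  -19.   -0.  -63. -101.] g 0.999 F [0.4 0.8 0.2]
```

Call:
step_arm --moves '[[[0,0.12,0,-0.3,1.6,-0.5,100],[0,0.24,0,-0.6,3.2,-1.1,100],[0,0.355,0,-0.86,5,-1.66,100],[0,0.355,0,-0.86,7,-1.66,100],[0,0.355,0,-0.86,8.4,-1.66,100]]]'

```text
time_s: 2.17
tcp_pos: [0.3273, 0.3393, 0.1483]
ee_rot: [[0.799, -0.001, -0.602], [0.602, -0.001, 0.799], [-0.001, -1.0, -0.0]]
wrist_force: [0.4, -0.2, -0.2]
gripper_width: 0.999
```

```bash
python3 go.py 0.3275 0.340 0.067 126.7; python3 - <<'E'
from h import *
for n in("wrist","top"):
    c=optics.capture(n); cv2.imwrite(f"pics/{n}1.png",c["image"][:,:,::-1])
E
```

```text
t 2.17 turn [ 0.     0.005 -0.001] shift [0.06 8.13 0.04] rows>= 2.0 j [  66.   12.  -27.   -0.  -50. -119.] g 0.999 F [ 0.4 -0.2 -0.2]
```

View pics/wrist1.png

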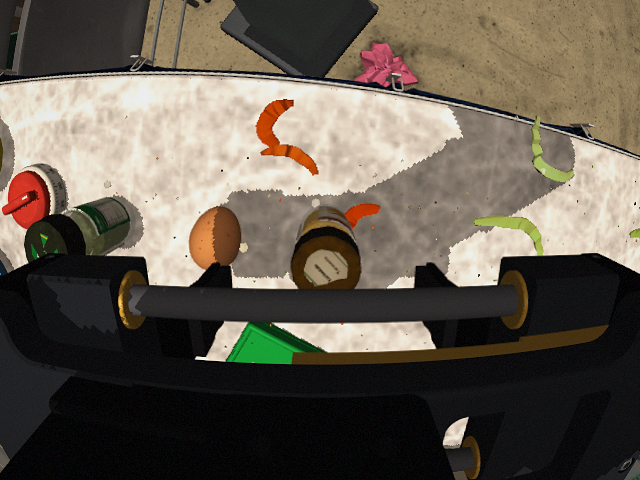

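The jar's pale lid sits at (326,265), between the fingers at about x = 217 and 425. It is close to centred, so I'm descending and closing.

Call:
step_arm --moves '[[[0,0,0,0,2,0,100],[0,0,0,0,4,0,100],[0,0,0,0,6,0,100],[0,0,0,0,7.5,0,100],[0,0,0,0,8.1,0,100]]]'

```text
time_s: 2.68
tcp_pos: [0.3274, 0.3399, 0.0677]
ee_rot: [[0.798, -0.001, -0.603], [0.603, -0.001, 0.798], [-0.001, -1.0, -0.001]]
wrist_force: [-0.5, -0.8, -0.5]
gripper_width: 1.001
```

Call:
step_arm --moves '[[[0,0,0,0,0,0,50],[0,0,0,0,0,0,40],[0,0,0,0,0,0,35],[0,0,0,0,0,0,30],[0,0,0,0,0,0,0]]]'

```text
time_s: 3.1
tcp_pos: [0.3278, 0.3407, 0.0695]
ee_rot: [[0.798, 0.001, -0.603], [0.603, 0.002, 0.798], [0.002, -1.0, 0.001]]
wrist_force: [-0.1, -0.6, 0.2]
gripper_width: 0.704
```

Call:
step_arm --moves '[[[0,0,0,0,0,0,0],[0,0,0,0,0,0,0],[0,0,0,0,0,0,0],[0,0,0,0,0,0,0],[0,0,0,0,0,0,0]]]'

```text
time_s: 3.52
tcp_pos: [0.3276, 0.3403, 0.0687]
ee_rot: [[0.798, 0.0, -0.603], [0.603, 0.0, 0.798], [0.0, -1.0, 0.0]]
wrist_force: [0.4, 0.6, 1.2]
gripper_width: 0.466
```

Call:
step_arm --moves '[[[0,0,0,0,0,0,0],[0,0,0,0,-1,0,0],[0,0,0,0,-3,0,0],[0,0,0,0,-6,0,0],[0,0,0,0,-9,0,0]]]'

```text
time_s: 3.93
tcp_pos: [0.3269, 0.339, 0.1585]
ee_rot: [[0.798, -0.002, -0.602], [0.602, -0.003, 0.798], [-0.004, -1.0, -0.002]]
wrist_force: [-0.3, 0.6, -0.5]
gripper_width: 0.458
```

```bash
python3 go.py 0.619 0.266 0.16 126.7
```

```text
t 3.93 turn [ 0.002  0.006 -0.003] shift [ 18.91  -0.18 -23.42] rows>= 7.5 j [  66.   11.  -27.   -0.  -52. -119.] g 0.458 F [-0.3  0.6 -0.5]
```

Call:
step_arm --moves '[[[0,0,0,1.2,0,-1.5,0],[0,0,0,3.2,0,-4,0],[0,0,0,5.4,0,-6.7,0],[0,0,0,7.6,0,-9.4,0],[0,0,0,9.8,0,-12.1,0]]]'

```text
time_s: 4.35
tcp_pos: [0.4796, 0.3019, 0.1581]
ee_rot: [[0.798, -0.001, -0.603], [0.603, -0.001, 0.798], [-0.001, -1.0, 0.0]]
wrist_force: [-0.3, 0.5, -0.4]
gripper_width: 0.461
```

Call:
step_arm --moves '[[[0,0,0,2.3,0,-2.8,0],[0,0,0,4.6,0,-5.7,0],[0,0,0,6.7,0,-8.3,0],[0,0,0,8.2,0,-10.2,0],[0,0,0,9.1,0,-11.3,0]]]'

```text
time_s: 4.77
tcp_pos: [0.6215, 0.2657, 0.1568]
ee_rot: [[0.8, -0.001, -0.601], [0.601, -0.001, 0.8], [-0.002, -1.0, -0.0]]
wrist_force: [-0.3, 0.1, -1.4]
gripper_width: 0.463
```

Call:
step_arm --moves '[[[0,0,0,0,0,0,0],[0,0,0,0,0,0,0],[0,0,0,0,0,0,0],[0,0,0,0,0,0,0],[0,0,0,0,0,0,0]]]'

```text
time_s: 5.18
tcp_pos: [0.6185, 0.2678, 0.1588]
ee_rot: [[0.797, -0.0, -0.604], [0.604, 0.0, 0.797], [-0.0, -1.0, 0.0]]
wrist_force: [0.0, 0.2, -1.4]
gripper_width: 0.461
```

```bash
python3 go.py 0.619 0.266 0.077 126.7;  python3 - <<'E'
from h import *
for n in("wrist","top","scene"):
    c=optics.capture(n); cv2.imwrite(f"pics/{n}2.png",c["image"][:,:,::-1])
E
```

```text
t 5.18 turn [-0.     0.007 -0.   ] shift [-0.06  8.18 -0.18] rows>= 2.0 j [ 37.  30.   2.  -0. -62. -90.] g 0.461 F [ 0.   0.2 -1.4]
```

View pics/wrist2.png

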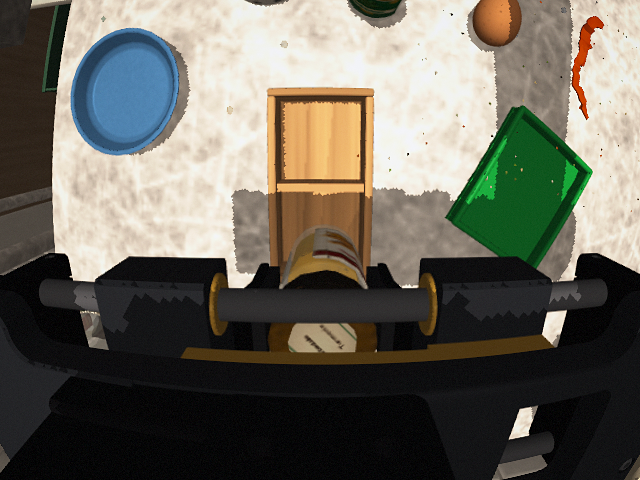

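View pics/scene2.png

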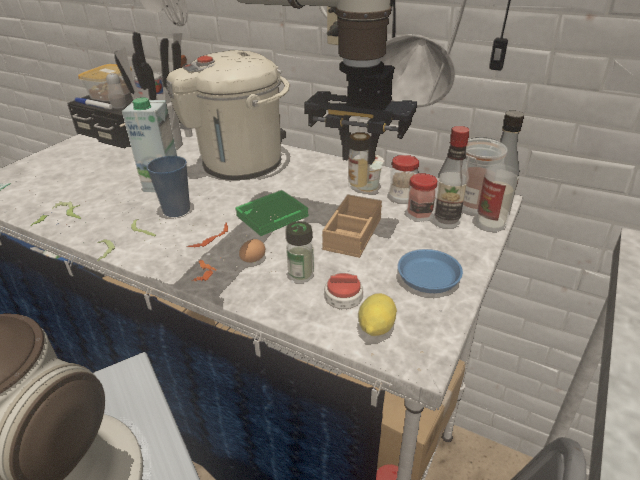

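The held jar is over the far bay: the caddy spans about 268–373 in the wrist view and the jar is near 325. I'll lower it.

Call:
step_arm --moves '[[[0,0,0,0,2,-0.2,0],[0,0,0,0,4.2,-0.2,0],[0,0,0,0,6.2,-0.2,0],[0,0,0,0,7.4,-0.2,0],[0,0,0,0,8,-0.2,0]]]'

```text
time_s: 5.75
tcp_pos: [0.6195, 0.2653, 0.0765]
ee_rot: [[0.798, -0.003, -0.603], [0.603, -0.002, 0.798], [-0.003, -1.0, 0.0]]
wrist_force: [-0.4, 0.0, -1.6]
gripper_width: 0.466
```

Call:
step_arm --moves '[[[0,0,0,0,0.1,0,0],[0,0,0,0,0.2,0,0],[0,0,0,0,0.2,0,0],[0,0,0,0,0.2,0,0],[0,0,0,0,0.2,0,0]]]'

```text
time_s: 6.17
tcp_pos: [0.6211, 0.2661, 0.0777]
ee_rot: [[0.798, 0.002, -0.603], [0.603, 0.001, 0.798], [0.002, -1.0, -0.0]]
wrist_force: [-0.1, 0.6, -1.4]
gripper_width: 0.459
```

Call:
step_arm --moves '[[[0,0,0,0,0.1,0,0],[0,0,0,0,0.2,0,0],[0,0,0,0,0.2,0,0],[0,0,0,0,0.2,0,0],[0,0,0,0,0.2,0,0]]]'

```text
time_s: 6.58
tcp_pos: [0.6207, 0.2658, 0.0748]
ee_rot: [[0.798, 0.0, -0.603], [0.603, 0.0, 0.798], [0.0, -1.0, -0.0]]
wrist_force: [-1.1, 0.1, -0.7]
gripper_width: 0.462
```

Call:
step_arm --moves '[[[0,0,0,0,0,0,55],[0,0,0,0,0,0,65],[0,0,0,0,0,0,85],[0,0,0,0,0,0,100],[0,0,0,0,0,0,100]]]'

```text
time_s: 7.0
tcp_pos: [0.6206, 0.2657, 0.0746]
ee_rot: [[0.798, 0.0, -0.603], [0.603, 0.0, 0.798], [0.0, -1.0, -0.0]]
wrist_force: [-0.3, -0.1, 0.5]
gripper_width: 0.757
```

Call:
step_arm --moves '[[[0,0,0,0,0,0,100],[0,0,0,0,-2,0,100],[0,0,0,0,-5,0,100],[0,0,0,0,-8,0,100],[0,0,0,0,-10.5,0,100]]]'

```text
time_s: 7.42
tcp_pos: [0.621, 0.2658, 0.1817]
ee_rot: [[0.798, 0.002, -0.603], [0.603, 0.0, 0.798], [0.001, -1.0, -0.001]]
wrist_force: [0.1, -0.6, 1.3]
gripper_width: 0.997
```

```bash
python3 go.py 0.4353 0.184 0.18 126.7;  python3 - <<'E'
from h import *
for n in("wrist","top","scene"):
    c=optics.capture(n); cv2.imwrite(f"pics/{n}3.png",c["image"][:,:,::-1])
E
```

```text
t 7.42 turn [0.001 0.007 0.001] shift [-19.75   0.14   4.67] rows>= 5.1 j [ 37.  29.   4.   0. -65. -90.] g 0.997 F [ 0.1 -0.6  1.3]
```

View pics/scene3.png

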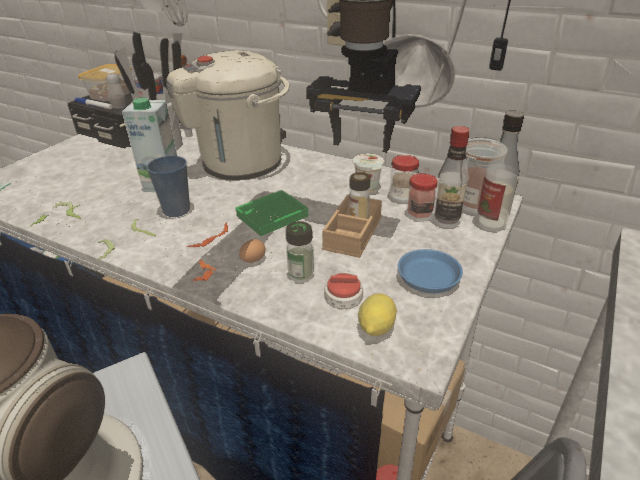

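White jar is upright in the far bay at (359,198). Green jar next.

Call:
step_arm --moves '[[[0,0,0,-2.5,0,0.6,100],[0,0,0,-6.3,0,1.5,100],[0,0,0,-10.1,0,2.4,100],[0,0,0,-13.9,0,3.3,100],[0,0,0,-17.5,0,4.2,100]]]'

```text
time_s: 7.98
tcp_pos: [0.4531, 0.1922, 0.178]
ee_rot: [[0.798, -0.003, -0.602], [0.602, -0.002, 0.798], [-0.003, -1.0, 0.0]]
wrist_force: [-0.2, 0.8, -0.1]
gripper_width: 1.0
```

Call:
step_arm --moves '[[[0,0,0,-1.3,0,0.3,100],[0,0,0,-2.2,0,0.5,100],[0,0,0,-2.2,1.5,0.5,100],[0,0,0,-2.2,3,0.5,100],[0,0,0,-2.2,3.5,0.5,100]]]'

```text
time_s: 8.4
tcp_pos: [0.4342, 0.184, 0.1424]
ee_rot: [[0.798, -0.003, -0.602], [0.602, -0.002, 0.798], [-0.004, -1.0, 0.0]]
wrist_force: [-0.3, -0.3, 0.1]
gripper_width: 1.0
```

```bash
python3 go.py 0.4353 0.184 0.067 126.7;  python3 - <<'E'
from h import *
for n in("wrist","top"):
    c=optics.capture(n); cv2.imwrite(f"pics/{n}4.png",c["image"][:,:,::-1])
E
```

```text
t 8.4 turn [-0.     0.006 -0.004] shift [ 0.12  7.54 -0.06] rows>= 1.9 j [ 43.  13. -28.  -0. -50. -96.] g 1.0 F [-0.3 -0.3  0.1]
```

View pics/wrist4.png

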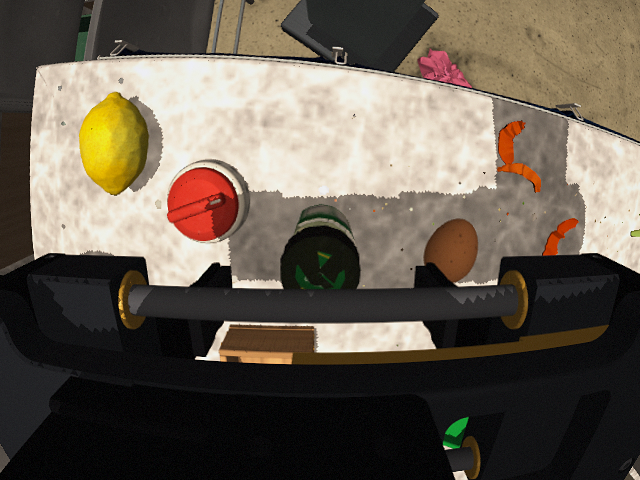

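The green lid (319,268) is centred between the fingers.

Call:
step_arm --moves '[[[0,0,0,0,2,0,100],[0,0,0,0,4,0,100],[0,0,0,0,6,0,100],[0,0,0,0,7,0,100],[0,0,0,0,7.5,0,100]]]'

```text
time_s: 8.92
tcp_pos: [0.4351, 0.1844, 0.0683]
ee_rot: [[0.798, -0.002, -0.603], [0.603, -0.002, 0.798], [-0.002, -1.0, -0.0]]
wrist_force: [-0.1, -0.0, 0.3]
gripper_width: 0.999
```

Call:
step_arm --moves '[[[0,0,0,0,0,0,50],[0,0,0,0,0,0,40],[0,0,0,0,0,0,20],[0,0,0,0,0,0,0],[0,0,0,0,0,0,0]]]'

```text
time_s: 9.33
tcp_pos: [0.4355, 0.1849, 0.0703]
ee_rot: [[0.798, 0.001, -0.603], [0.603, 0.001, 0.798], [0.002, -1.0, 0.0]]
wrist_force: [-0.3, -1.1, 0.4]
gripper_width: 0.706
```

Call:
step_arm --moves '[[[0,0,0,0,0,0,0],[0,0,0,0,0,0,0],[0,0,0,0,0,0,0],[0,0,0,0,0,0,0],[0,0,0,0,0,0,0]]]'

```text
time_s: 9.75
tcp_pos: [0.4352, 0.1846, 0.0698]
ee_rot: [[0.798, 0.0, -0.603], [0.603, 0.0, 0.798], [0.0, -1.0, -0.0]]
wrist_force: [0.4, 0.4, 2.6]
gripper_width: 0.513
```

Call:
step_arm --moves '[[[0,0,0,0,0,0,0],[0,0,0,0,-1,0,0],[0,0,0,0,-3,0,0],[0,0,0,0,-6,0,0],[0,0,0,0,-9,0,0]]]'

```text
time_s: 10.17
tcp_pos: [0.4341, 0.1838, 0.1594]
ee_rot: [[0.798, -0.003, -0.602], [0.602, -0.002, 0.798], [-0.004, -1.0, 0.0]]
wrist_force: [1.2, 0.2, -1.4]
gripper_width: 0.51
```

```bash
python3 go.py 0.563 0.224 0.16 126.7
```

```text
t 10.17 turn [ 0.     0.006 -0.004] shift [12.71 -0.11 -4.56] rows>= 3.4 j [ 43.  11. -27.  -0. -52. -96.] g 0.51 F [ 1.2  0.2 -1.4]
```

Call:
step_arm --moves '[[[0,0,0,2,0,-0.7,0],[0,0,0,5.2,0,-1.9,0],[0,0,0,8.6,0,-3.1,0],[0,0,0,11.3,0,-4.1,0],[0,0,0,12.7,0,-4.6,0]]]'

```text
time_s: 10.58
tcp_pos: [0.5668, 0.2251, 0.1585]
ee_rot: [[0.798, 0.0, -0.602], [0.602, -0.0, 0.798], [0.0, -1.0, -0.0]]
wrist_force: [0.1, -0.1, -1.2]
gripper_width: 0.508
```

Call:
step_arm --moves '[[[0,0,0,0,0,0,0],[0,0,0,0,0,0,0],[0,0,0,0,1,0,0],[0,0,0,0,2,0,0],[0,0,0,0,3,0,0]]]'

```text
time_s: 11.0
tcp_pos: [0.5628, 0.2239, 0.1284]
ee_rot: [[0.798, -0.001, -0.603], [0.603, -0.0, 0.798], [-0.001, -1.0, 0.001]]
wrist_force: [0.1, 0.7, -1.6]
gripper_width: 0.506
```

```bash
python3 go.py 0.563 0.224 0.0755 126.7;  python3 - <<'E'
from h import *
for n in("wrist",):
    c=optics.capture(n); cv2.imwrite(f"pics/{n}5.png",c["image"][:,:,::-1])
E
```

```text
t 11.0 turn [-0.001  0.006 -0.001] shift [ 0.03  5.29 -0.01] rows>= 1.3 j [ 37.  25. -10.  -0. -54. -90.] g 0.506 F [ 0.1  0.7 -1.6]
```

View pics/wrist5.png

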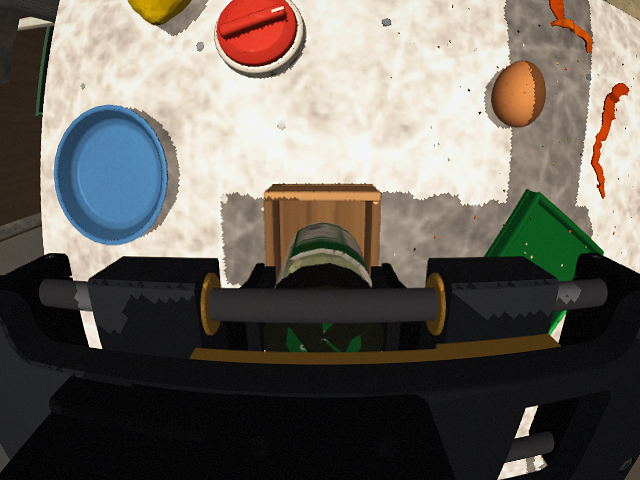

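Green jar (325) is centred over the near bay (265–380). Lowering, easing down the last millimetres.

Call:
step_arm --moves '[[[0,0,0,0,1.5,0,0],[0,0,0,0,3.2,0,0],[0,0,0,0,4.4,0,0],[0,0,0,0,5,0,0],[0,0,0,0,5.2,0,0]]]'

```text
time_s: 11.47
tcp_pos: [0.563, 0.2237, 0.076]
ee_rot: [[0.798, -0.003, -0.603], [0.603, -0.002, 0.798], [-0.003, -1.0, 0.0]]
wrist_force: [0.2, 0.1, -1.0]
gripper_width: 0.509
```

Call:
step_arm --moves '[[[0,0,0,0,0.1,0,0],[0,0,0,0,0.1,0,0],[0,0,0,0,0.1,0,0],[0,0,0,0,0.1,0,0],[0,0,0,0,0.1,0,0]]]'

```text
time_s: 11.88
tcp_pos: [0.5644, 0.2245, 0.0772]
ee_rot: [[0.798, 0.001, -0.603], [0.603, 0.001, 0.798], [0.001, -1.0, -0.0]]
wrist_force: [-0.4, -0.2, 0.2]
gripper_width: 0.509
```

Call:
step_arm --moves '[[[0,0,0,0,0.1,0,0],[0,0,0,0,0.1,0,0],[0,0,0,0,0.1,0,60],[0,0,0,0,0.1,0,70],[0,0,0,0,0.1,0,100]]]'

```text
time_s: 12.3
tcp_pos: [0.5642, 0.2244, 0.0757]
ee_rot: [[0.798, 0.0, -0.603], [0.603, 0.0, 0.798], [0.0, -1.0, -0.0]]
wrist_force: [-0.3, 0.0, 0.1]
gripper_width: 0.655
```

Call:
step_arm --moves '[[[0,0,0,0,0,0,100],[0,0,0,0,0,0,100],[0,0,0,0,0,0,100],[0,0,0,0,-2,0,100],[0,0,0,0,-5,0,100]]]'

```text
time_s: 12.72
tcp_pos: [0.5621, 0.2231, 0.1228]
ee_rot: [[0.798, -0.007, -0.602], [0.602, -0.004, 0.798], [-0.008, -1.0, 0.001]]
wrist_force: [1.2, 0.6, -0.2]
gripper_width: 0.974
```

Call:
step_arm --moves '[[[0,0,0,0,-3,0,100],[0,0,0,0,-5.5,0,100],[0,0,0,0,-6,0,100],[0,0,0,0,-6,0,100],[0,0,0,0,-6,0,100]]]'

```text
time_s: 13.13
tcp_pos: [0.5636, 0.2242, 0.185]
ee_rot: [[0.798, -0.001, -0.602], [0.602, 0.0, 0.798], [-0.001, -1.0, 0.001]]
wrist_force: [-0.3, -0.8, -0.3]
gripper_width: 1.0
```

```bash
python3 go.py 0.3842 0.2755 0.18 105;  python3 - <<'E'
from h import *
for n in("top","scene"):
    c=optics.capture(n); cv2.imwrite(f"pics/{n}6.png",c["image"][:,:,::-1])
E
```

```text
t 13.13 turn [-0.001  0.385 -0.001] shift [-11.23   0.52  14.9 ] rows>= 4.7 j [ 37.  22.  -6.  -0. -61. -90.] g 1.0 F [-0.3 -0.8 -0.3]
```

View pics/scene6.png

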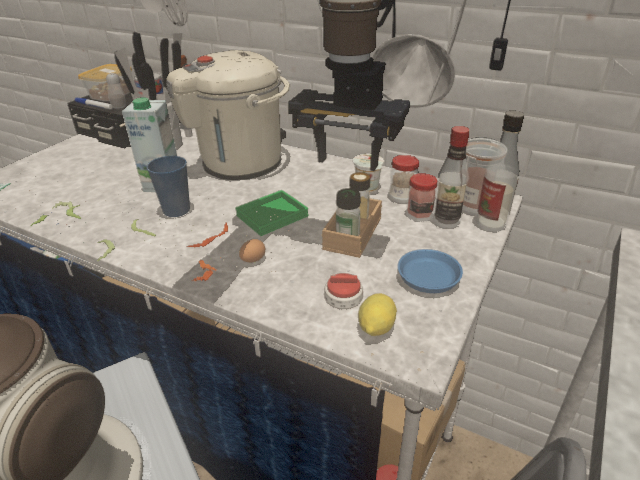

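Both jars stand in their bays, at (347,215) and (359,195). Egg next.

Call:
step_arm --moves '[[[0,0.077,0,-1.9,0,2.5,100],[0,0.154,0,-4.1,0,5.4,100],[0,0.231,0,-6.4,0,8.5,100],[0,0.308,0,-8.7,0,11.6,100],[0,0.385,0,-10.4,0,13.8,100]]]'

```text
time_s: 13.65
tcp_pos: [0.395, 0.2711, 0.1839]
ee_rot: [[0.967, -0.003, -0.255], [0.255, -0.003, 0.967], [-0.003, -1.0, -0.002]]
wrist_force: [-1.1, -0.3, -0.2]
gripper_width: 1.001
```

Call:
step_arm --moves '[[[0,0,0,0,1,0,100],[0,0,0,0,3,0,100],[0,0,0,0,5,0,100],[0,0,0,0,6,0,100],[0,0,0,0,6,0,100]]]'

```text
time_s: 14.07
tcp_pos: [0.3961, 0.2698, 0.122]
ee_rot: [[0.966, -0.005, -0.259], [0.259, -0.006, 0.966], [-0.007, -1.0, -0.005]]
wrist_force: [-0.1, -0.2, -0.5]
gripper_width: 1.003
```

```bash
python3 go.py 0.3842 0.2755 0.019 105;  python3 - <<'E'
from h import *
for n in("wrist","top"):
    c=optics.capture(n); cv2.imwrite(f"pics/{n}7.png",c["image"][:,:,::-1])
S=optics.capture("scene");H=cv2.cvtColor(S["image"],cv2.COLOR_RGB2HSV)
cs=big(R(H,[3,70,60],[20,255,255]),(235,235,270,268));e=cv2.fitEllipse(cs);print(onz(S,*e[0],.021))
E
```

```text
t 14.07 turn [ 0.005 -0.    -0.007] shift [-0.93 10.31  0.9 ] rows>= 2.6 j [  54.   15.  -28.   -0.  -47. -129.] g 1.003 F [-0.1 -0.2 -0.5]
[0.38380887 0.27486091 0.021     ]
```

View pics/wrist7.png

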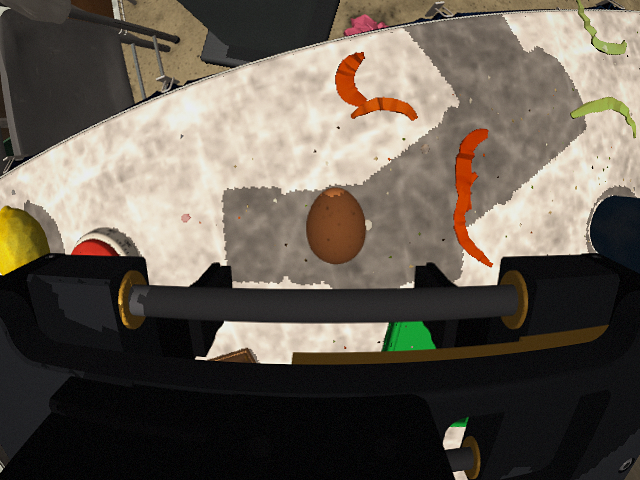

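Egg at (336,226) is aligned with its long axis across the jaws. I'll correct the offset, narrow to 72 % and descend.

Call:
step_arm --moves '[[[0,0,0,-0.5,1,0.4,72],[0,0,0,-0.9,2,0.9,72],[0,0,0,-0.9,3.5,0.9,72],[0,0,0,-0.9,5,0.9,72],[0,0,0,-0.9,6,0.9,72]]]'

```text
time_s: 14.63
tcp_pos: [0.3871, 0.2784, 0.0653]
ee_rot: [[0.966, 0.0, -0.259], [0.259, 0.001, 0.966], [0.001, -1.0, 0.001]]
wrist_force: [0.2, 0.4, 0.1]
gripper_width: 0.749
```

```bash
python3 go.py 0.384 0.2755 0.019 105;  python3 - <<'E'
from h import *
for n in("wrist",):
    c=optics.capture(n); cv2.imwrite(f"pics/{n}8.png",c["image"][:,:,::-1])
E
```

```text
t 14.63 turn [-0.001  0.     0.001] shift [-0.37  4.63 -0.2 ] rows>= 1.2 j [  55.   20.  -32.   -0.  -38. -130.] g 0.749 F [0.2 0.4 0.1]
```

View pics/wrist8.png

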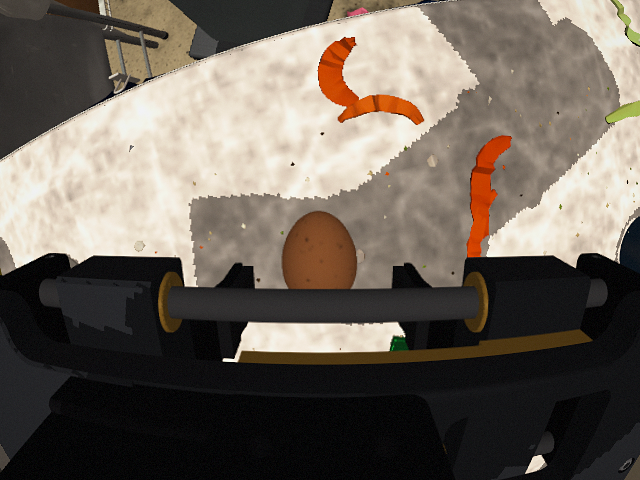

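Call:
step_arm --moves '[[[0,0,0,-0.3,1.2,-0.1,72],[0,0,0,-0.3,2.5,-0.1,72],[0,0,0,-0.3,3.6,-0.1,72],[0,0,0,-0.3,4.3,-0.1,72],[0,0,0,-0.3,4.6,-0.1,72]]]'

```text
time_s: 15.1
tcp_pos: [0.3845, 0.2765, 0.0194]
ee_rot: [[0.966, -0.0, -0.259], [0.259, -0.0, 0.966], [-0.0, -1.0, -0.0]]
wrist_force: [1.4, -0.0, 0.2]
gripper_width: 0.719
```

Call:
step_arm --moves '[[[0,0,0,0,0,0,72],[0,0,0,0,0,0,72],[0,0,0,0,0,0,65],[0,0,0,0,0,0,60],[0,0,0,0,0,0,56]]]'

```text
time_s: 15.52
tcp_pos: [0.3845, 0.2767, 0.0201]
ee_rot: [[0.966, 0.001, -0.259], [0.259, 0.001, 0.966], [0.001, -1.0, 0.001]]
wrist_force: [0.2, 0.1, -0.7]
gripper_width: 0.603
```

```bash
python3 go.py 0.384 0.2755 0.019 105
```

```text
t 15.52 turn [-0.001  0.     0.001] shift [-0.08  0.11 -0.1 ] rows>= 0.0 j [  55.   24.  -35.    0.  -31. -130.] g 0.603 F [ 0.2  0.1 -0.7]
```

Close gently.

Call:
step_arm --moves '[[[0,0,0,0,0,0,53],[0,0,0,0,0,0,50],[0,0,0,0,0,0,48],[0,0,0,0,0,0,45],[0,0,0,0,0,0,40]]]'

```text
time_s: 15.93
tcp_pos: [0.3843, 0.2763, 0.0196]
ee_rot: [[0.966, -0.0, -0.259], [0.259, -0.0, 0.966], [-0.0, -1.0, -0.0]]
wrist_force: [-0.7, -0.0, 2.5]
gripper_width: 0.457
```

Call:
step_arm --moves '[[[0,0,0,0,0,0,30],[0,0,0,0,0,0,20],[0,0,0,0,0,0,10],[0,0,0,0,0,0,0],[0,0,0,0,0,0,0]]]'

```text
time_s: 16.35
tcp_pos: [0.3843, 0.2763, 0.0196]
ee_rot: [[0.966, -0.0, -0.259], [0.259, -0.0, 0.966], [-0.0, -1.0, -0.0]]
wrist_force: [0.3, -0.9, 2.5]
gripper_width: 0.456
```

```bash
python3 go.py 0.384 0.2755 0.10 105;  python3 - <<'E'
from h import *
for n in("wrist",):
    c=optics.capture(n); cv2.imwrite(f"pics/{n}9.png",c["image"][:,:,::-1])
E
```

```text
t 16.35 turn [ 0. -0. -0.] shift [-0.05 -8.04 -0.07] rows>= 2.0 j [  55.   24.  -35.    0.  -31. -130.] g 0.456 F [ 0.3 -0.9  2.5]
```

View pics/wrist9.png

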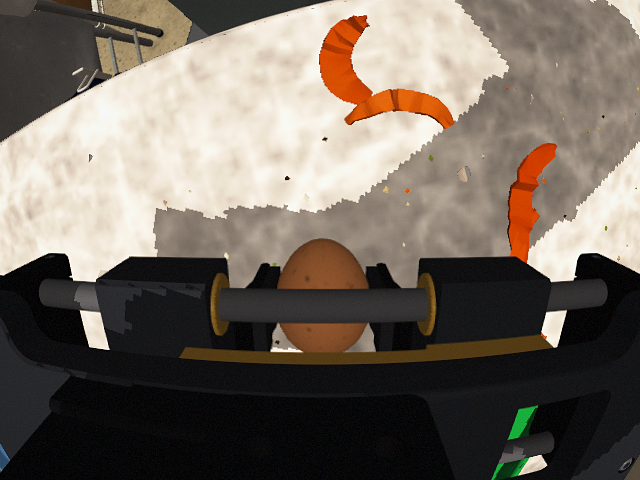

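Gripped at 40 mm. Lifting slowly and checking.

Call:
step_arm --moves '[[[0,0,0,0,-0.1,0,0],[0,0,0,0,-0.3,0,0],[0,0,0,0,-0.6,0,0],[0,0,0,0,-0.9,0,0],[0,0,0,0,-1.2,0,0]]]'

```text
time_s: 16.82
tcp_pos: [0.3843, 0.2765, 0.0319]
ee_rot: [[0.966, 0.0, -0.259], [0.259, 0.0, 0.966], [0.0, -1.0, 0.0]]
wrist_force: [0.9, 0.3, -0.4]
gripper_width: 0.453
```

```bash
python3 go.py 0.384 0.2755 0.15 105;  python3 - <<'E'
from h import *
for n in("wrist","scene"):
    c=optics.capture(n); im=c["image"]
    if n=="scene": im=cv2.resize(im[180:300,180:340],None,fx=4,fy=4)
    cv2.imwrite(f"pics/{n}10.png",im[:,:,::-1])
E
```

```text
t 16.82 turn [-0.  0.  0.] shift [ -0.06 -11.81  -0.09] rows>= 3.0 j [  55.   23.  -35.   -0.  -33. -130.] g 0.453 F [ 0.9  0.3 -0.4]
```

View pics/scene10.png

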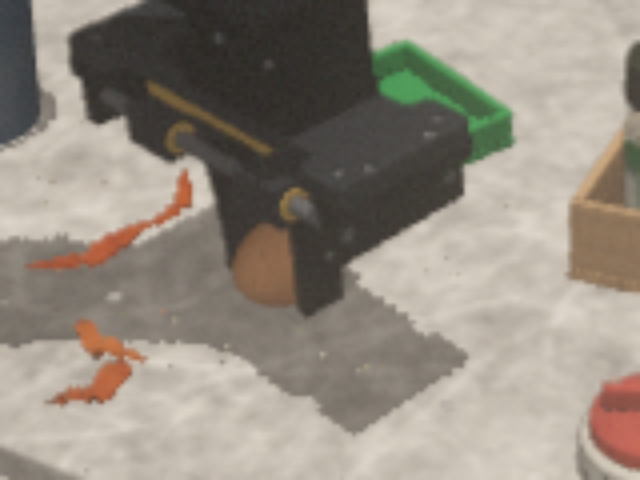

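The egg is lifted and held securely. Raising and carrying it to the dish.

Call:
step_arm --moves '[[[0,0,0,0,-1,0,0],[0,0,0,0,-3,0,0],[0,0,0,0,-5.5,0,0],[0,0,0,0,-8,0,0],[0,0,0,0,-10.5,0,0]]]'

```text
time_s: 17.33
tcp_pos: [0.384, 0.2761, 0.1376]
ee_rot: [[0.966, -0.0, -0.259], [0.259, -0.0, 0.966], [-0.001, -1.0, -0.0]]
wrist_force: [-0.1, 1.3, -2.1]
gripper_width: 0.453
```

Call:
step_arm --moves '[[[0,0,0,0,-2,0,0],[0,0,0,0,-3,0,0],[0,0,0,0,-3.5,0,0],[0,0,0,0,-3.5,0,0],[0,0,0,0,-3.5,0,0]]]'

```text
time_s: 17.75
tcp_pos: [0.3839, 0.276, 0.1709]
ee_rot: [[0.966, -0.001, -0.259], [0.259, -0.001, 0.966], [-0.001, -1.0, -0.0]]
wrist_force: [-0.1, 0.1, 0.4]
gripper_width: 0.455
```

```bash
python3 go.py 0.625 0.0575 0.17 105
```

```text
t 17.75 turn [ 0.    -0.    -0.001] shift [ 17.64   0.08 -27.35] rows>= 8.1 j [  55.   11.  -25.   -0.  -54. -130.] g 0.455 F [-0.1  0.1  0.4]
```

Call:
step_arm --moves '[[[0,0,0,0.6,0,-0.9,0],[0,0,0,1.7,0,-2.6,0],[0,0,0,3,0,-4.7,0],[0,0,0,4.4,0,-6.8,0],[0,0,0,5.8,0,-9,0]]]'

```text
time_s: 18.17
tcp_pos: [0.4641, 0.203, 0.1702]
ee_rot: [[0.966, -0.002, -0.259], [0.259, -0.002, 0.966], [-0.002, -1.0, -0.001]]
wrist_force: [0.6, 0.4, -0.3]
gripper_width: 0.453
```

Call:
step_arm --moves '[[[0,0,0,1.4,0,-2.2,0],[0,0,0,2.8,0,-4.4,0],[0,0,0,4.2,0,-6.6,0],[0,0,0,5.6,0,-8.8,0],[0,0,0,7,0,-11,0]]]'

```text
time_s: 18.58
tcp_pos: [0.5602, 0.1144, 0.1699]
ee_rot: [[0.966, -0.003, -0.258], [0.258, -0.001, 0.966], [-0.003, -1.0, -0.001]]
wrist_force: [0.8, 0.7, -0.9]
gripper_width: 0.454
```

Call:
step_arm --moves '[[[0,0,0,1.4,0,-2.2,0],[0,0,0,2.7,0,-4.2,0],[0,0,0,3.8,0,-5.9,0],[0,0,0,4.5,0,-6.9,0],[0,0,0,4.8,0,-7.4,0]]]'

```text
time_s: 19.0
tcp_pos: [0.6258, 0.0556, 0.1697]
ee_rot: [[0.966, -0.002, -0.257], [0.257, -0.001, 0.966], [-0.003, -1.0, -0.0]]
wrist_force: [0.3, -0.5, -1.5]
gripper_width: 0.453
```

```bash
python3 go.py 0.625 0.0575 0.08 105;  python3 - <<'E'
from h import *
for n in("wrist","scene"):
    c=optics.capture(n); im=c["image"]
    cv2.imwrite(f"pics/{n}11.png",im[:,:,::-1])
E
```

```text
t 19.0 turn [ 0.    -0.002 -0.003] shift [-0.01  8.97  0.21] rows>= 2.2 j [ 20.  25.  -4.  -0. -61. -95.] g 0.453 F [ 0.3 -0.5 -1.5]
```

View pics/wrist11.png

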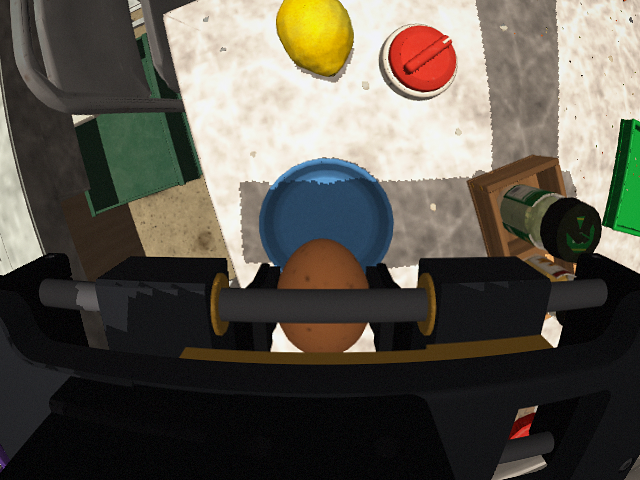

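View pics/scene11.png

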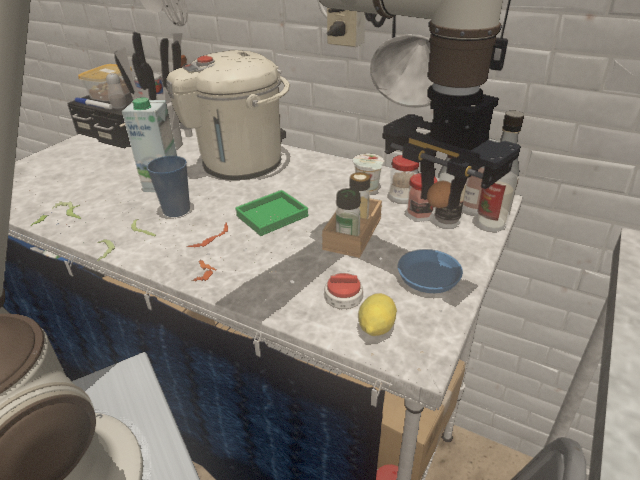

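```bash
python3 - <<'E'
from h import *
S=optics.capture("scene")
for u,v in((449,222),(422,215),(492,224)):
    p=onz(S,u,v,0); q=p[:2]-[.625,.0575]; print(p.round(3), "along",q@[-.259,.966],"perp",q@[.966,.259])
E
```

```text
[0.78  0.169 0.   ] along 0.06717208087816037 perp 0.1789686697728619
[0.752 0.22  0.   ] along 0.12377045033153808 perp 0.16468412861009712
[0.848 0.115 0.   ] along -0.0018957544455367112 perp 0.23059330652429752
```

Bottles are well clear of the body (over 0.13 m away). Descending with the egg.

Call:
step_arm --moves '[[[0,0,0,0,1,0.2,0],[0,0,0,0,3,0.2,0],[0,0,0,0,5.5,0.2,0],[0,0,0,0,8,0.2,0],[0,0,0,0,9.5,0.2,0]]]'

```text
time_s: 19.57
tcp_pos: [0.6221, 0.06, 0.0735]
ee_rot: [[0.966, -0.004, -0.26], [0.26, -0.0, 0.966], [-0.004, -1.0, 0.001]]
wrist_force: [0.0, -0.3, -1.0]
gripper_width: 0.452
```

Call:
step_arm --moves '[[[0,0,0,0,1,0,0],[0,0,0,0,2,0,0],[0,0,0,0,3,0,0],[0,0,0,0,3.6,0,0],[0,0,0,0,3.8,0,0]]]'

```text
time_s: 19.98
tcp_pos: [0.6243, 0.0593, 0.0378]
ee_rot: [[0.966, -0.001, -0.259], [0.259, -0.0, 0.966], [-0.001, -1.0, 0.0]]
wrist_force: [-0.2, 0.1, -1.1]
gripper_width: 0.457
```

Call:
step_arm --moves '[[[0,0,0,0,0,0,0],[0,0,0,0,0,0,0],[0,0,0,0,0,0,0],[0,0,0,0,0,0,0],[0,0,0,0,0,0,0]]]'

```text
time_s: 20.4
tcp_pos: [0.625, 0.0593, 0.0391]
ee_rot: [[0.966, 0.001, -0.259], [0.259, 0.0, 0.966], [0.001, -1.0, 0.0]]
wrist_force: [0.6, -0.2, -0.2]
gripper_width: 0.453
```

```bash
python3 go.py 0.625 0.0575 0.0245 105;  python3 - <<'E'
from h import *
for n in("wrist","scene"):
    c=optics.capture(n); im=c["image"]
    if n=="scene": im=cv2.resize(im[180:320,340:500],None,fx=4,fy=4)
    cv2.imwrite(f"pics/{n}12.png",im[:,:,::-1])
E
```

```text
t 20.4 turn [-0.    -0.     0.001] shift [-0.05  1.46 -0.17] rows>= 0.4 j [ 20.  33. -12.   0. -45. -95.] g 0.453 F [ 0.6 -0.2 -0.2]
```

View pics/scene12.png

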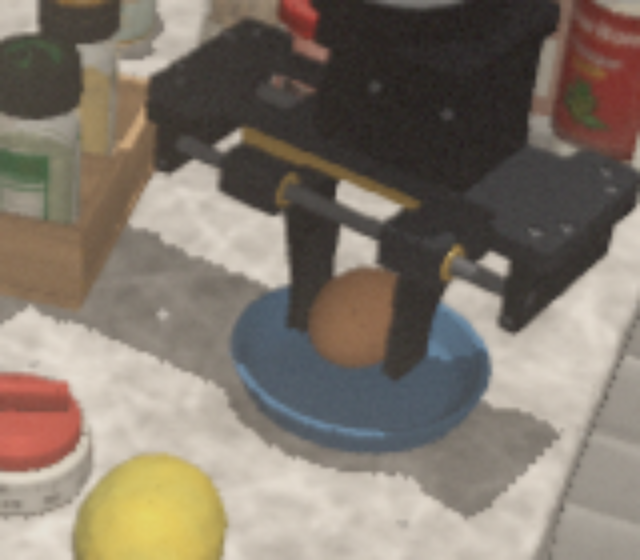

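View pics/wrist12.png

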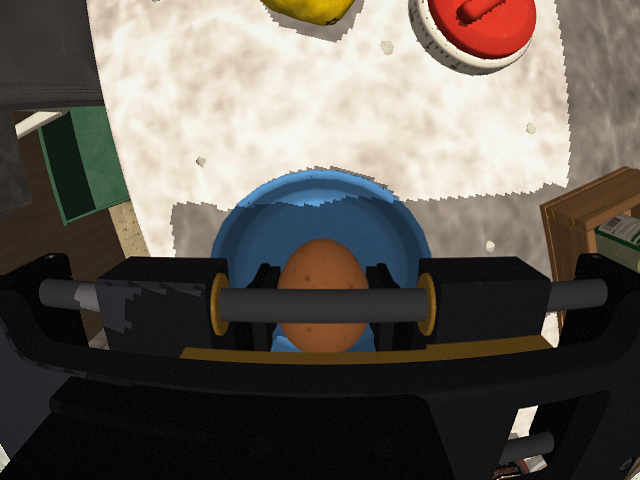

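Call:
step_arm --moves '[[[0,0,0,0,0.3,-0.1,0],[0,0,0,0,0.6,-0.1,0],[0,0,0,0,0.9,-0.1,0],[0,0,0,0,1.1,-0.1,0],[0,0,0,0,1.2,-0.1,0]]]'

```text
time_s: 20.92
tcp_pos: [0.6246, 0.0581, 0.0259]
ee_rot: [[0.966, -0.001, -0.259], [0.259, -0.0, 0.966], [-0.001, -1.0, -0.0]]
wrist_force: [0.5, -0.4, -0.7]
gripper_width: 0.457
```

Call:
step_arm --moves '[[[0,0,0,0,0.05,0,0],[0,0,0,0,0.1,0,0],[0,0,0,0,0.1,0,0],[0,0,0,0,0.1,0,0],[0,0,0,0,0.1,0,0]]]'

```text
time_s: 21.33
tcp_pos: [0.625, 0.0583, 0.0257]
ee_rot: [[0.966, 0.0, -0.259], [0.259, 0.0, 0.966], [0.0, -1.0, 0.0]]
wrist_force: [0.8, -0.8, -0.4]
gripper_width: 0.457
```

Call:
step_arm --moves '[[[0,0,0,0,0.05,0,0],[0,0,0,0,0.1,0,0],[0,0,0,0,0.15,0,0],[0,0,0,0,0.15,0,0],[0,0,0,0,0.15,0,0]]]'

```text
time_s: 21.75
tcp_pos: [0.625, 0.0583, 0.0246]
ee_rot: [[0.966, 0.0, -0.259], [0.259, -0.0, 0.966], [0.0, -1.0, -0.0]]
wrist_force: [-2.2, -0.2, 3.9]
gripper_width: 0.453
```

Contact at about 4 N, so the egg is on the dish floor. Opening slowly and only a little.

Call:
step_arm --moves '[[[0,0,0,0,0,0,48],[0,0,0,0,0,0,50],[0,0,0,0,0,0,52],[0,0,0,0,0,0,54],[0,0,0,0,0,0,57]]]'

```text
time_s: 22.17
tcp_pos: [0.6248, 0.0582, 0.0236]
ee_rot: [[0.966, -0.0, -0.259], [0.259, -0.0, 0.966], [-0.0, -1.0, 0.0]]
wrist_force: [-0.0, 0.1, 0.9]
gripper_width: 0.545
```

Call:
step_arm --moves '[[[0,0,0,0,0,0,57],[0,0,0,0,0,0,57],[0,0,0,0,0,0,57],[0,0,0,0,0,0,57],[0,0,0,0,-0.3,0,57]]]'

```text
time_s: 22.58
tcp_pos: [0.6245, 0.0581, 0.0265]
ee_rot: [[0.966, -0.001, -0.259], [0.259, -0.0, 0.966], [-0.001, -1.0, 0.0]]
wrist_force: [0.1, 0.6, 0.7]
gripper_width: 0.569
```

Call:
step_arm --moves '[[[0,0,0,0,-0.6,0,57],[0,0,0,0,-1.5,0,57],[0,0,0,0,-2.8,0,60],[0,0,0,0,-4.5,0,70],[0,0,0,0,-7,0,80]]]'

```text
time_s: 23.0
tcp_pos: [0.6239, 0.058, 0.097]
ee_rot: [[0.966, -0.003, -0.259], [0.259, -0.001, 0.966], [-0.003, -1.0, 0.0]]
wrist_force: [0.8, -0.3, -0.5]
gripper_width: 0.679
```

```bash
python3 go.py 0.625 0.0575 0.16 105;  python3 - <<'E'
from h import *
for n in("wrist","scene"):
    c=optics.capture(n); im=c["image"]
    if n=="scene": im=cv2.resize(im[180:320,340:500],None,fx=4,fy=4)
    cv2.imwrite(f"pics/{n}13.png",im[:,:,::-1])
E
```

```text
t 23.0 turn [-0.    -0.    -0.003] shift [ 0.08 -6.3  -0.08] rows>= 1.6 j [ 20.  29.  -9.  -0. -52. -95.] g 0.679 F [ 0.8 -0.3 -0.5]
```

View pics/scene13.png

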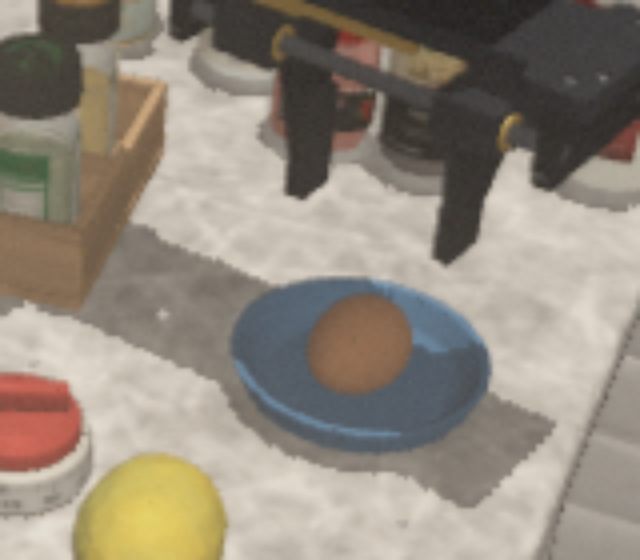

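The egg rests in the middle of the dish. Lemon next.

Call:
step_arm --moves '[[[0,0,0,0,-1.5,0,100],[0,0,0,0,-3,0,100],[0,0,0,0,-4,0,100],[0,0,0,0,-4,0,100],[0,0,0,0,-4,0,100]]]'

```text
time_s: 23.52
tcp_pos: [0.625, 0.0584, 0.1376]
ee_rot: [[0.966, 0.001, -0.259], [0.259, 0.001, 0.966], [0.001, -1.0, 0.0]]
wrist_force: [0.0, 0.5, -0.9]
gripper_width: 0.985
```

```bash
python3 go.py 0.4744 0.0071 0.14 127.8
```

```text
t 23.52 turn [-0.    -0.398  0.001] shift [-15.88  -0.26  -1.06] rows>= 4.0 j [ 20.  27.  -7.  -0. -57. -95.] g 0.985 F [ 0.   0.5 -0.9]
```

Call:
step_arm --moves '[[[0,-0.08,0,-2,0,-0.1,90],[0,-0.16,0,-5.2,0,-0.4,90],[0,-0.24,0,-9,0,-0.6,90],[0,-0.32,0,-12.5,0,-0.9,90],[0,-0.398,0,-15,0,-1,90]]]'

```text
time_s: 23.93
tcp_pos: [0.4787, 0.0085, 0.1356]
ee_rot: [[0.788, -0.004, -0.615], [0.615, -0.001, 0.788], [-0.004, -1.0, 0.002]]
wrist_force: [0.2, 0.5, 1.1]
gripper_width: 0.904
```

Call:
step_arm --moves '[[[0,0,0,0,0,0,90],[0,0,0,0,0,0,90],[0,0,0,0,0,0,90],[0,0,0,0,0,0,90],[0,0,0,0,0,0,90]]]'

```text
time_s: 24.35
tcp_pos: [0.4836, 0.0101, 0.1367]
ee_rot: [[0.79, -0.0, -0.613], [0.613, -0.0, 0.79], [-0.0, -1.0, 0.0]]
wrist_force: [-0.4, -0.1, 0.3]
gripper_width: 0.899
```

```bash
python3 go.py 0.4744 0.0071 0.10 127.8;  python3 - <<'E'
from h import *
for n in("wrist",):
    c=optics.capture(n); im=c["image"]
    cv2.imwrite(f"pics/{n}14.png",im[:,:,::-1])
E
```

```text
t 24.35 turn [-0. -0. -0.] shift [-0.91  3.67  0.32] rows>= 0.9 j [ 20.  14. -27.   0. -49. -73.] g 0.899 F [-0.4 -0.1  0.3]
```

View pics/wrist14.png

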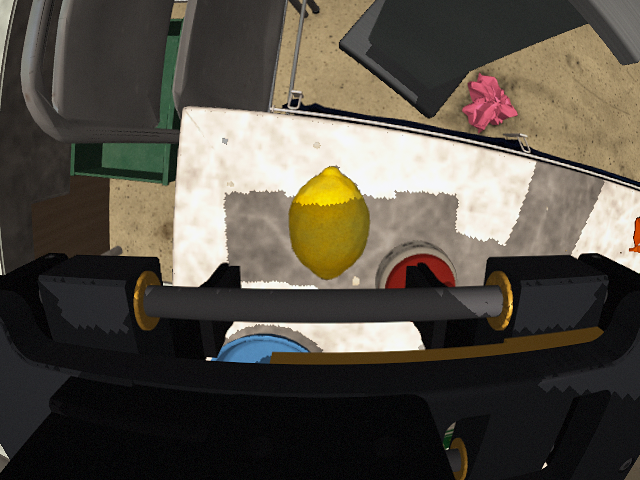

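The right finger comes down near the timer, so I'll locate the timer properly and work out the clearance.

```bash
python3 - <<'E'
from h import *
T=optics.capture("top");S=optics.capture("scene")
for n,c,box in(("T",T,(350,225,395,270)),("S",S,(320,262,368,312))):
    H=cv2.cvtColor(c["image"],cv2.COLOR_RGB2HSV);H[:,:,0]=(H[:,:,0].astype(int)+10)%180
    k=big(R(H,[0,130,80],[16,255,255]),box); e=cv2.fitEllipse(k); print(n,cv2.boundingRect(k),np.round(e[0],1),[onz(c,*e[0],z)[:2].round(4).tolist() for z in(.04,.047)])
    if n=="S":
        H=cv2.cvtColor(c["image"],cv2.COLOR_RGB2HSV); k=big(R(H,[20,130,60],[35,255,255]),(350,285,405,345));e=cv2.fitEllipse(k);print("lemon",onz(c,*e[0],.029))
    cv2.imwrite(f"pics/{n}15.png",cv2.resize(c["image"][box[1]-20:box[3]+20,box[0]-30:box[2]+40],None,fx=5,fy=5)[:,:,::-1])
E
```

```text
Traceback (most recent call last):
  File "h.py", line 19, in big
    return max(cs,key=cv2.contourArea)
ValueError: max() iterable argument is empty
```

```bash
python3 - <<'E'
from h import *
T=optics.capture("top");S=optics.capture("scene")
T["image"]=cv2.imread("pics/top0.png")[:,:,::-1].copy()
for n,c,box in(("T",T,(350,225,395,270)),("S",S,(322,262,364,300))):
    H=cv2.cvtColor(c["image"],cv2.COLOR_RGB2HSV);H[:,:,0]=(H[:,:,0].astype(int)+10)%180
    k=big(R(H,[0,130,80],[16,255,255]),box); e=cv2.fitEllipse(k); print(n,cv2.boundingRect(k),np.round(e[0],1),[onz(c,*e[0],z)[:2].round(4).tolist() for z in(.035,.047)])
    cv2.imwrite(f"pics/{n}15.png",cv2.resize(c["image"][box[1]-20:box[3]+20,box[0]-30:box[2]+40],None,fx=5,fy=5)[:,:,::-1])
H=cv2.cvtColor(S["image"],cv2.COLOR_RGB2HSV); k=big(R(H,[20,130,60],[35,255,255]),(350,285,405,345));e=cv2.fitEllipse(k);print("lemon",onz(S,*e[0],.029))
E
```

```text
T (359, 232, 29, 30) [372.9 246.7] [[0.4689, 0.0982], [0.4667, 0.0997]]
S (335, 287, 22, 10) [344.9 291.9] [[0.4558, 0.0712], [0.4481, 0.0599]]
lemon [ 4.65874640e-01 -4.65229454e-04  2.90000000e-02]
```

View pics/S15.png

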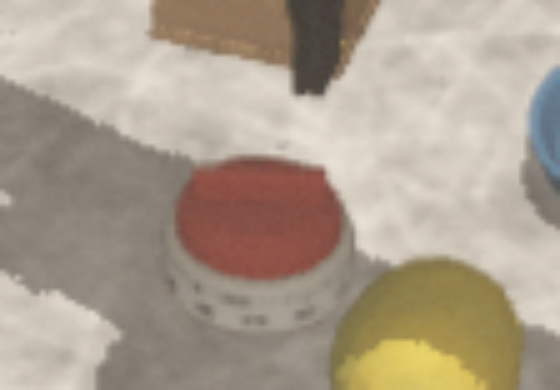

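View pics/T15.png

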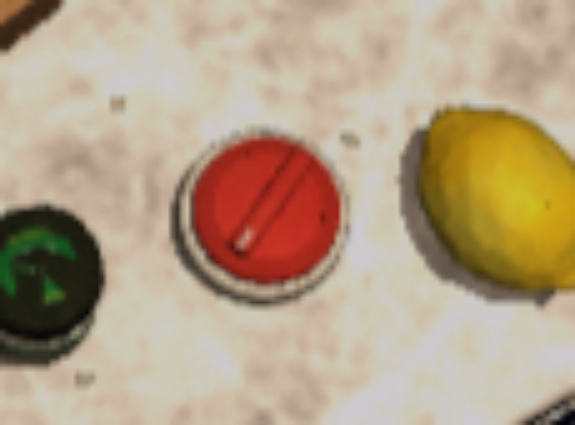

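The timer is at about (0.468, 0.098), which leaves the finger roughly 13 mm of clearance. Centre, narrow to 82 % and descend.

Call:
step_arm --moves '[[[0,0,0,-0.5,0,0.2,82],[0,0,0,-0.9,0,0.3,82],[0,0,0,-0.9,1,0.3,82],[0,0,0,-0.9,2.5,0.3,82],[0,0,0,-0.9,4,0.3,82]]]'

```text
time_s: 25.02
tcp_pos: [0.4735, 0.0066, 0.0972]
ee_rot: [[0.79, 0.002, -0.613], [0.613, 0.001, 0.79], [0.002, -1.0, -0.0]]
wrist_force: [-0.1, 0.0, -1.6]
gripper_width: 0.817
```

Call:
step_arm --moves '[[[0,0,0,0,1,0,82],[0,0,0,0,1,0,82],[0,0,0,0,1,0,82],[0,0,0,0,1,0,82],[0,0,0,0,1,0,82]]]'

```text
time_s: 25.43
tcp_pos: [0.4742, 0.0068, 0.0879]
ee_rot: [[0.79, 0.002, -0.613], [0.613, 0.001, 0.79], [0.002, -1.0, -0.001]]
wrist_force: [0.7, 0.7, -0.1]
gripper_width: 0.822
```

```bash
python3 go.py 0.4744 0.0071 0.030 127.8;  python3 - <<'E'
from h import *
for n in("wrist","scene"):
    c=optics.capture(n); im=c["image"]
    if n=="scene": im=cv2.resize(im[220:360,300:460],None,fx=4,fy=4)
    cv2.imwrite(f"pics/{n}16.png",im[:,:,::-1])
E
```

```text
t 25.43 turn [0.001 0.    0.002] shift [0.03 5.79 0.02] rows>= 1.4 j [ 21.  17. -31.   0. -41. -73.] g 0.822 F [ 0.7  0.7 -0.1]
```

View pics/wrist16.png

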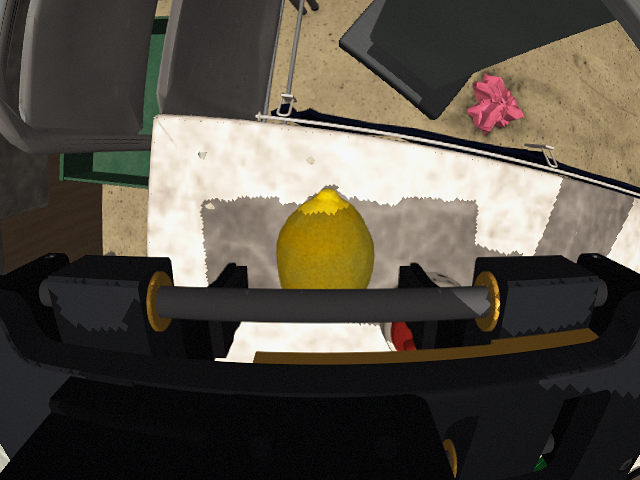

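View pics/scene16.png

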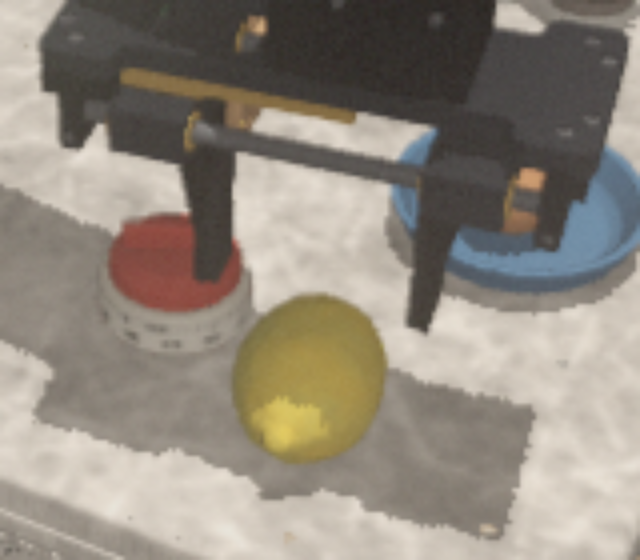

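```bash
python3 - <<'E'
from h import *
S=optics.capture("scene"); print(onz(S,344.4,285.6,.047),onz(S,344.4,285.6,.04))
im=S["image"].copy()
j=np.array([-.613,.79,0]);x=np.array([.79,.613,0]);p=np.array([.4744,.0071,.019])
for a in(.036,.051):
  for b in(-.01,.01):
    u,v=proj(S,p+a*j+b*x); cv2.circle(im,(int(u),int(v)),1,(0,255,0),-1)
cv2.imwrite("pics/s17.png",cv2.resize(im[220:360,300:460],None,fx=4,fy=4,interpolation=cv2.INTER_NEAREST)[:,:,::-1])
E
```

```text
[0.45596413 0.07307567 0.047     ] [0.46055399 0.0798322  0.04      ]
```

View pics/s17.png

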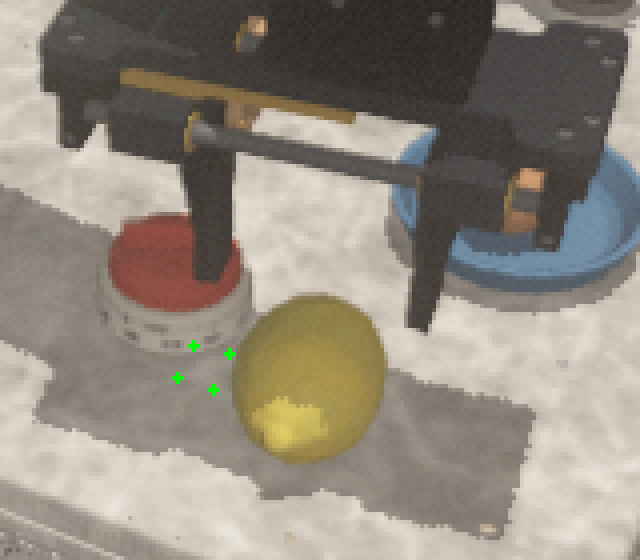

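Triangulating the two views gives the dial near z ≈ 0.025 and (0.470, 0.097). That agrees with the top view, and the finger footprint (green dots) falls in front of the timer. Descending.

Call:
step_arm --moves '[[[0,0,0,0,1.3,0,82],[0,0,0,0,2.8,0,82],[0,0,0,0,4.3,0,82],[0,0,0,0,5.3,0,82],[0,0,0,0,5.8,0,82]]]'

```text
time_s: 26.0
tcp_pos: [0.4731, 0.0064, 0.0281]
ee_rot: [[0.79, -0.002, -0.613], [0.613, -0.0, 0.79], [-0.002, -1.0, 0.001]]
wrist_force: [-0.1, 0.0, 0.7]
gripper_width: 0.816
```

Call:
step_arm --moves '[[[0,0,0,0,0,0,78],[0,0,0,0,0,0,74],[0,0,0,0,0,0,70],[0,0,0,0,0,0,67],[0,0,0,0,0,0,64]]]'

```text
time_s: 26.42
tcp_pos: [0.4741, 0.0068, 0.0297]
ee_rot: [[0.79, 0.001, -0.613], [0.613, 0.001, 0.79], [0.001, -1.0, -0.0]]
wrist_force: [-1.7, 1.4, -0.3]
gripper_width: 0.665
```

Call:
step_arm --moves '[[[0,0,0,0,0,0,60],[0,0,0,0,0,0,50],[0,0,0,0,0,0,30],[0,0,0,0,0,0,10],[0,0,0,0,0,0,0]]]'

```text
time_s: 26.83
tcp_pos: [0.4739, 0.0069, 0.0296]
ee_rot: [[0.79, 0.001, -0.613], [0.613, 0.0, 0.79], [0.001, -1.0, -0.0]]
wrist_force: [-2.2, 2.5, 5.7]
gripper_width: 0.637
```

Call:
step_arm --moves '[[[0,0,0,0,0,0,0],[0,0,0,0,-0.2,0,0],[0,0,0,0,-0.5,0,0],[0,0,0,0,-1,0,0],[0,0,0,0,-1.5,0,0]]]'

```text
time_s: 27.25
tcp_pos: [0.4735, 0.0064, 0.0442]
ee_rot: [[0.79, -0.001, -0.613], [0.613, -0.0, 0.79], [-0.001, -1.0, 0.0]]
wrist_force: [0.1, -0.3, -1.2]
gripper_width: 0.636
```

```bash
python3 go.py 0.4744 0.0071 0.030 127.8;  python3 - <<'E'
from h import *
for n in("wrist","scene"):
    c=optics.capture(n); im=c["image"]
    if n=="scene": im=cv2.resize(im[220:360,300:460],None,fx=4,fy=4)
    cv2.imwrite(f"pics/{n}18.png",im[:,:,::-1])
E
```

```text
t 27.25 turn [-0.    -0.    -0.001] shift [ 0.11  1.42 -0.  ] rows>= 0.4 j [ 21.  21. -34.   0. -35. -73.] g 0.636 F [ 0.1 -0.3 -1.2]
```

View pics/scene18.png

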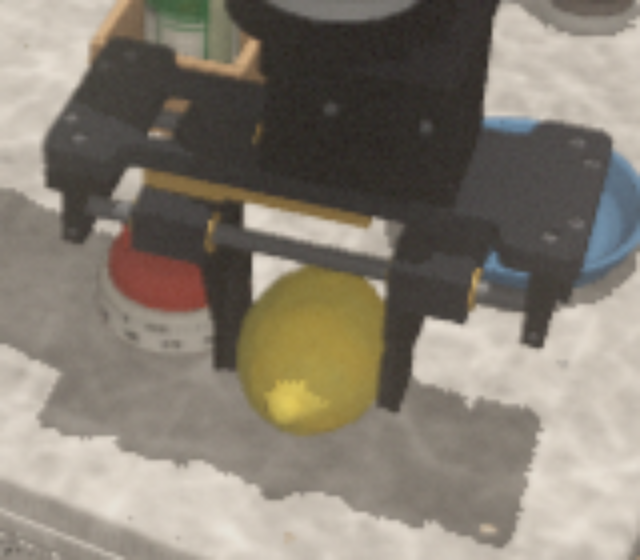

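Lemon held, timer undisturbed. Lift and carry.

Call:
step_arm --moves '[[[0,0,0,0,-1.5,0,0],[0,0,0,0,-4,0,0],[0,0,0,0,-7,0,0],[0,0,0,0,-10,0,0],[0,0,0,0,-13,0,0]]]'

```text
time_s: 27.77
tcp_pos: [0.4731, 0.0064, 0.1753]
ee_rot: [[0.79, -0.001, -0.613], [0.613, -0.0, 0.79], [-0.001, -1.0, 0.0]]
wrist_force: [0.8, 1.2, -1.9]
gripper_width: 0.639
```

```bash
python3 go.py 0.484 0.3935 0.18 96
```

```text
t 27.77 turn [-0.     0.555 -0.001] shift [24.58 -0.48 29.92] rows>= 9.7 j [ 21.  10. -25.  -0. -54. -73.] g 0.639 F [ 0.8  1.2 -1.9]
```

Call:
step_arm --moves '[[[0,0,0,1,0,1.2,0],[0,0,0,2.7,0,3.3,0],[0,0,0,4.6,0,5.6,0],[0,0,0,6.6,0,8,0],[0,0,0,8.6,0,10.5,0]]]'

```text
time_s: 28.18
tcp_pos: [0.4769, 0.1433, 0.1741]
ee_rot: [[0.791, -0.0, -0.612], [0.612, 0.0, 0.791], [0.0, -1.0, 0.0]]
wrist_force: [0.4, -0.3, -1.4]
gripper_width: 0.629
```

Call:
step_arm --moves '[[[0,0,0,2,0,2.4,0],[0,0,0,4,0,4.9,0],[0,0,0,6,0,7.3,0],[0,0,0,8,0,9.7,0],[0,0,0,10,0,12.2,0]]]'

```text
time_s: 28.6
tcp_pos: [0.481, 0.3012, 0.1738]
ee_rot: [[0.79, -0.001, -0.613], [0.613, -0.0, 0.79], [-0.001, -1.0, 0.0]]
wrist_force: [1.0, -1.4, -2.1]
gripper_width: 0.634
```

Call:
step_arm --moves '[[[0,0.11,0,1.8,0,2.2,0],[0,0.22,0,3.4,0,4.1,0],[0,0.33,0,4.7,0,5.7,0],[0,0.44,0,5.6,0,6.8,0],[0,0.555,0,6,0,7.2,0]]]'

```text
time_s: 29.02
tcp_pos: [0.4845, 0.3957, 0.1732]
ee_rot: [[0.995, -0.0, -0.101], [0.101, -0.0, 0.995], [-0.0, -1.0, -0.0]]
wrist_force: [-0.1, -0.5, -1.5]
gripper_width: 0.634
```

Call:
step_arm --moves '[[[0,0,0,0,0,0,0],[0,0,0,0,1,0,0],[0,0,0,0,3,0,0],[0,0,0,0,5,0,0],[0,0,0,0,7,0,0]]]'

```text
time_s: 29.43
tcp_pos: [0.4845, 0.3924, 0.1028]
ee_rot: [[0.994, -0.001, -0.106], [0.106, -0.0, 0.994], [-0.001, -1.0, -0.0]]
wrist_force: [-0.8, -0.7, -1.7]
gripper_width: 0.634
```

```bash
python3 go.py 0.484 0.3935 0.036 96;  python3 - <<'E'
from h import *
for n in("wrist","scene"):
    c=optics.capture(n); im=c["image"]
    if n=="scene": im=cv2.resize(im[120:260,190:350],None,fx=4,fy=4)
    cv2.imwrite(f"pics/{n}19.png",im[:,:,::-1])
E
```

```text
t 29.43 turn [ 0.     0.002 -0.001] shift [-0.03  6.68  0.12] rows>= 1.7 j [  54.   29.   -9.   -0.  -52. -138.] g 0.634 F [-0.8 -0.7 -1.7]
```

View pics/scene19.png

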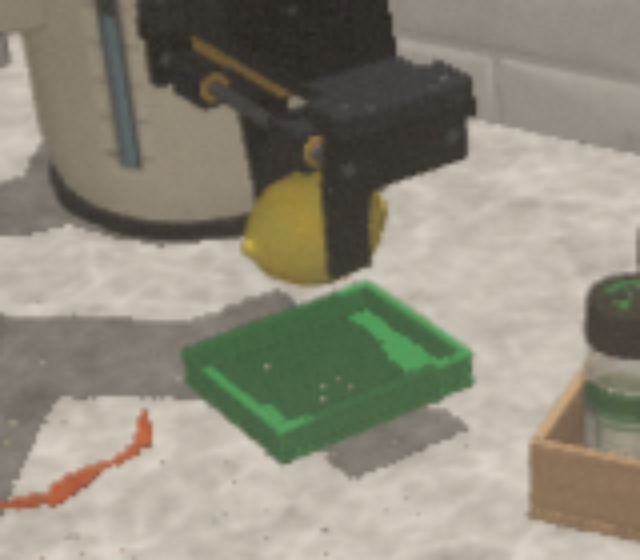

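View pics/wrist19.png

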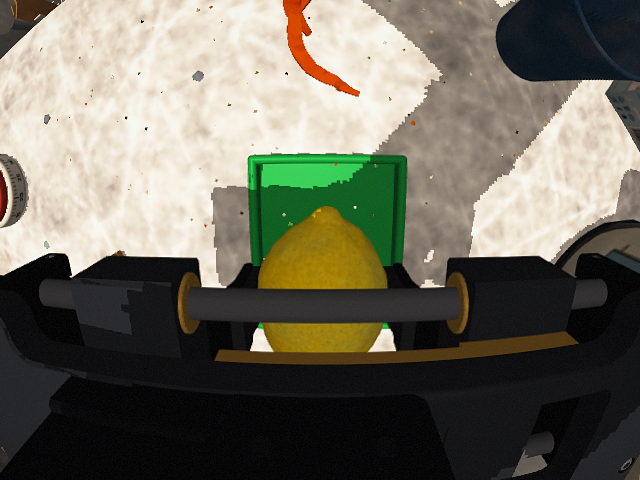

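The lemon is over the tray and aligned with it. Before lowering I'll check the body's clearance to the pot on the +y side.

```bash
python3 - <<'E'
from h import *
S=optics.capture("scene");T=optics.capture("top")
for u,v in((204,165),(281,162),(240,176),(215,172),(265,173)): print("S",onz(S,u,v,0).round(3))
for z in(0,.1,.2): print("T right edge",z,onz(T,129,215,z).round(3),onz(T,105,255,z).round(3))
j=np.array([-.105,.995]);x=np.array([.995,.105])
for s in(-1,1): print("corner",np.array([.484,.3935])+.095*j+s*.0375*x)
cv2.imwrite("pics/top19.png",T["image"][:,:,::-1])
E
```

```text
S [0.448 0.704 0.   ]
S [0.62  0.609 0.   ]
S [0.5   0.598 0.   ]
S [0.457 0.652 0.   ]
S [0.559 0.578 0.   ]
T right edge 0 [0.541 0.57  0.   ] [0.462 0.611 0.   ]
T right edge 0.1 [0.516 0.528 0.1  ] [0.446 0.564 0.1  ]
T right edge 0.2 [0.49  0.486 0.2  ] [0.429 0.517 0.2  ]
corner [0.4367125 0.4840875]
corner [0.5113375 0.4919625]
```

View pics/top19.png

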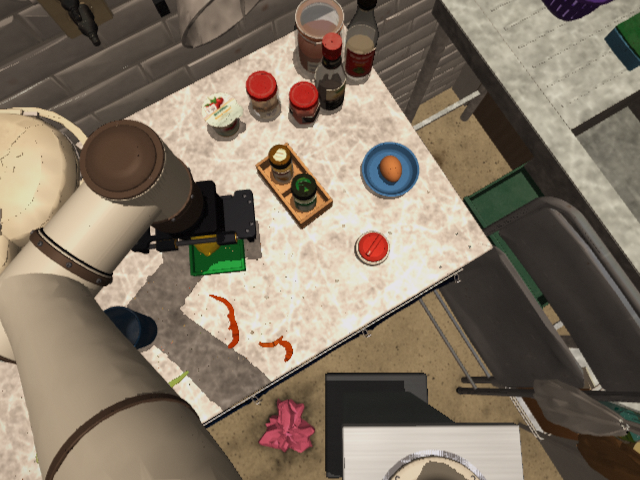

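The pot base is about 80 mm beyond the body's end, so there is clearance. Lowering slowly.

Call:
step_arm --moves '[[[0,0,0,0,1.3,0.1,0],[0,0,0,0,2.8,0.1,0],[0,0,0,0,4.3,0.1,0],[0,0,0,0,5.5,0.1,0],[0,0,0,0,6.3,0.1,0]]]'

```text
time_s: 30.05
tcp_pos: [0.4849, 0.3947, 0.041]
ee_rot: [[0.994, 0.0, -0.105], [0.105, 0.001, 0.994], [0.001, -1.0, 0.0]]
wrist_force: [-0.2, -0.3, -1.6]
gripper_width: 0.635
```

Call:
step_arm --moves '[[[0,0,0,0,0.2,0,0],[0,0,0,0,0.2,0,0],[0,0,0,0,0.2,0,0],[0,0,0,0,0.2,0,0],[0,0,0,0,0.2,0,0]]]'

```text
time_s: 30.47
tcp_pos: [0.4851, 0.3951, 0.04]
ee_rot: [[0.994, 0.001, -0.105], [0.105, 0.001, 0.994], [0.001, -1.0, 0.001]]
wrist_force: [0.4, -0.4, -1.8]
gripper_width: 0.633
```

Call:
step_arm --moves '[[[0,0,0,0,0.1,0,0],[0,0,0,0,0.2,0,0],[0,0,0,0,0.3,0,0],[0,0,0,0,0.35,0,0],[0,0,0,0,0.4,0,0]]]'

```text
time_s: 30.88
tcp_pos: [0.4847, 0.3946, 0.0349]
ee_rot: [[0.995, -0.0, -0.105], [0.105, -0.0, 0.995], [-0.0, -1.0, -0.0]]
wrist_force: [0.4, -0.9, -1.5]
gripper_width: 0.636
```

Call:
step_arm --moves '[[[0,0,0,0,0.1,0,0],[0,0,0,0,0.1,0,0],[0,0,0,0,0.1,0,0],[0,0,0,0,0.1,0,0],[0,0,0,0,0.1,0,0]]]'

```text
time_s: 31.3
tcp_pos: [0.4847, 0.3946, 0.0347]
ee_rot: [[0.994, 0.0, -0.105], [0.105, -0.0, 0.994], [0.0, -1.0, -0.0]]
wrist_force: [-2.0, -1.2, 5.6]
gripper_width: 0.632
```

Contact at 5.6 N, so the lemon is down. Opening gently with a slight rise to clear the rim.

Call:
step_arm --moves '[[[0,0,0,0,-0.1,0,66],[0,0,0,0,-0.1,0,68],[0,0,0,0,-0.2,0,70],[0,0,0,0,-0.2,0,72],[0,0,0,0,-0.3,0,75]]]'

```text
time_s: 31.72
tcp_pos: [0.4847, 0.3947, 0.0368]
ee_rot: [[0.995, -0.0, -0.105], [0.105, -0.0, 0.995], [-0.0, -1.0, -0.0]]
wrist_force: [0.4, 0.2, -0.2]
gripper_width: 0.728
```

Call:
step_arm --moves '[[[0,0,0,0,0,0,77],[0,0,0,0,0,0,78],[0,0,0,0,0,0,78],[0,0,0,0,-0.4,0,80],[0,0,0,0,-1,0,80]]]'

```text
time_s: 32.13
tcp_pos: [0.4844, 0.3943, 0.0468]
ee_rot: [[0.995, -0.001, -0.104], [0.104, -0.001, 0.995], [-0.001, -1.0, -0.001]]
wrist_force: [0.1, -0.9, -0.1]
gripper_width: 0.792
```

Call:
step_arm --moves '[[[0,0,0,0,-1.2,0,85],[0,0,0,0,-3,0,90],[0,0,0,0,-6,0,90],[0,0,0,0,-9,0,90],[0,0,0,0,-12,0,90]]]'

```text
time_s: 32.55
tcp_pos: [0.4847, 0.3946, 0.1697]
ee_rot: [[0.994, 0.001, -0.105], [0.105, 0.001, 0.994], [0.001, -1.0, 0.001]]
wrist_force: [1.3, -0.9, 0.1]
gripper_width: 0.897
```

Call:
step_arm --moves '[[[0,0,0,-2,-2,-1,90],[0,0,0,-5,-3,-3,90],[0,0,0,-8,-3,-5,90],[0,0,0,-10,-3,-6,90],[0,0,0,-11,-3,-6.5,90]]]'

```text
time_s: 32.97
tcp_pos: [0.3801, 0.3166, 0.1989]
ee_rot: [[0.994, 0.001, -0.105], [0.105, 0.002, 0.994], [0.001, -1.0, 0.002]]
wrist_force: [-0.8, -0.8, -0.6]
gripper_width: 0.898
```

```bash
python3 - <<'E'
from h import *
for n in("top","scene"):
    c=optics.capture(n); im=c["image"]
    cv2.imwrite(f"pics/{n}20.png",im[:,:,::-1])
E
```

```text
(no output)
```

View pics/scene20.png

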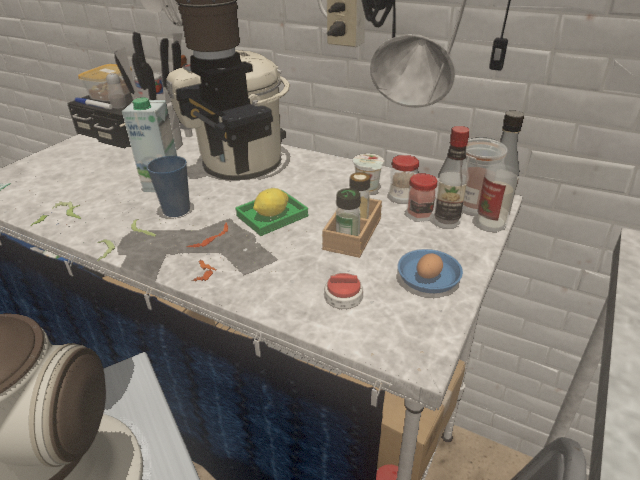

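View pics/top20.png

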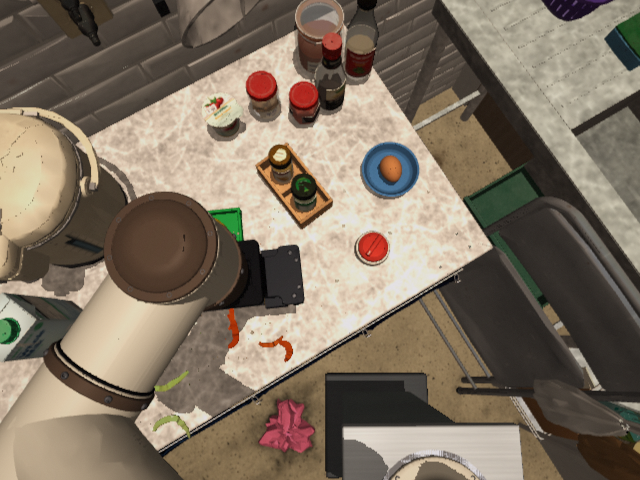

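Everything looks in place in both views. Final numeric check.

```bash
python3 - <<'E'
from h import *
T=optics.capture("top");S=optics.capture("scene")
HS=cv2.cvtColor(S["image"],cv2.COLOR_RGB2HSV);HT=cv2.cvtColor(T["image"],cv2.COLOR_RGB2HSV)
k=big(R(HS,[20,110,60],[35,255,255]),(240,180,300,230)); p=onz(S,*cv2.fitEllipse(k)[0],.034); a=np.radians(6); d=p[:2]-[.484,.3936]
print("lemon",p.round(3),"in tray",(d@[np.cos(a),np.sin(a)]).round(3),(d@[-np.sin(a),np.cos(a)]).round(3))
k=big(R(HT,[3,70,60],[20,255,255]),(370,150,412,190)); p=onz(T,*cv2.fitEllipse(k)[0],.026); print("egg",p.round(3),np.linalg.norm(p[:2]-[.625,.0575]).round(3))
a=np.radians(36.7)
for n,u,v in(("white",281,155.5),("green",303.5,186)):
    p=onz(T,u,v,.111); d=p[:2]-[.5907,.2448]; print(n,p.round(3),(d@[np.cos(a),np.sin(a)]).round(3),(d@[-np.sin(a),np.cos(a)]).round(3))
H=HT.copy();H[:,:,0]=(H[:,:,0].astype(int)+10)%180
print("timer",cv2.boundingRect(big(R(H,[0,120,60],[18,255,255]),(350,225,395,270))))
cv2.imwrite("pics/c21.png",cv2.resize(T["image"][135:237,245:345],None,fx=5.5,fy=5.5)[:,:,::-1])
cv2.imwrite("pics/s21.png",cv2.resize(S["image"][160:300,230:390],None,fx=4,fy=4)[:,:,::-1])
E
```

```text
lemon [0.484 0.394 0.034] in tray -0.0 0.0
egg [0.626 0.058 0.026] 0.001
white [0.619 0.264 0.111] 0.035 -0.001
green [0.563 0.225 0.111] -0.034 0.001
timer (359, 232, 29, 30)
```

View pics/c21.png

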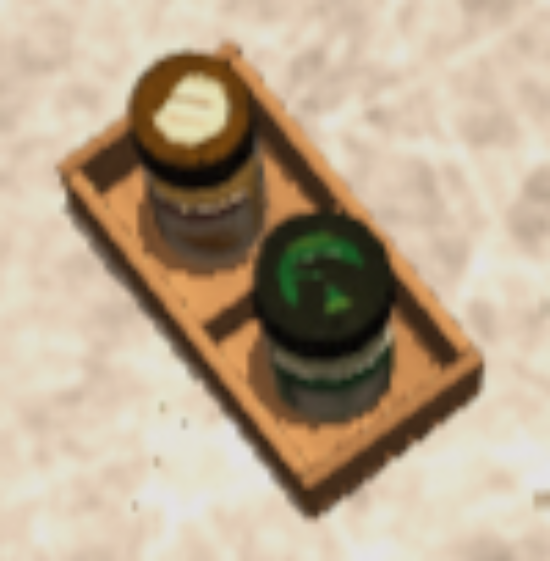

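View pics/s21.png

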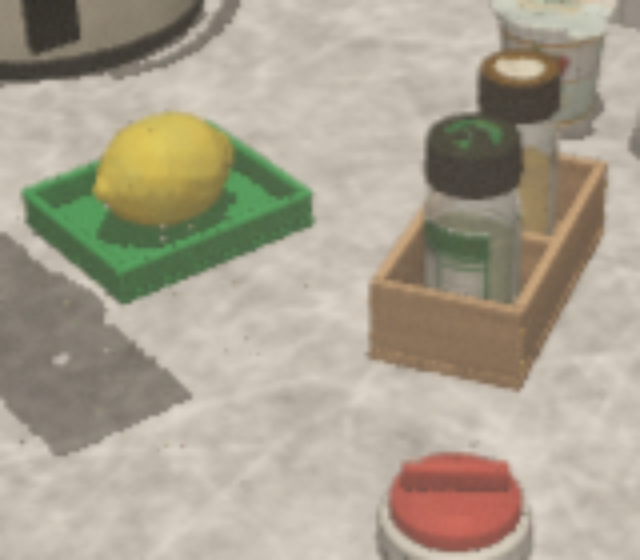

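Both jars are upright in the centres of their bays, the lemon and egg are centred in their tray and dish, and the timer hasn't moved a pixel. Handing in.

```bash
python3 -c "
from station import r
print(r.finish_job()); print(r.sense()['time_s'])"
```

```text
the job is handed in; nothing more can be done
None
the job is handed in; nothing more can be done
```

All four things are put away and the job is handed in, at about 33 s of the 104 s allowed. The hand-in gives no verdict, so the results below are my own last camera checks:

| Item | Where it is | Last check |
|---|---|---|
| White jar | Far caddy bay, upright | Caddy x +35 mm, y −1 mm |
| Green jar | Near caddy bay, upright | Caddy x −34 mm, y +1 mm |
| Lemon | Green tray | Within about 1 mm of the tray centre |
| Egg | Blue dish | About 1 mm from the dish centre; released only after about 4 N of contact with the dish floor |
| Timer | Where it stood | Same pixel box in the top view as at the start |

The jars' uprightness was judged by eye in both views, not measured. The gripper ended open and clear of everything.

**One disagreement:** the timer's position differed by about 27 mm between the top and scene views when I assumed its dial was at 47 mm height. The two views agree if the dial is at about 25 mm. I relied on that, which left roughly 13 mm between the finger and the timer when picking up the lemon.

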